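# Clamp a lock barrel in the ratchet clamp

## Task

Stand the tall lock barrel on the bed of the ratchet clamp between its two jaws and let go of it. Then hold the clamp's upright lever handle and pump it stroke by stroke until the pull at the top of a stroke first reaches about 7 newtons at the handle, stop pumping and let go: the barrel must end up gripped firmly and upright, never crushed. Close the jaw only with the lever, not by pushing it with the gripper, and leave the other things on the counter where they are.

Things in the scene. Friction and masses are not known exactly. Their poses are not given: they have to be found in the camera images.
- barrel_mid (a point): The work piece: the tall silver-painted lock barrel, a plain upright cylinder 26 mm in diameter and 60 mm tall (a 2 mm low slotted screw on top), about 0.18 kg, standing on the counter. The point is its centre, 30 mm above its foot; z is its axis.
- barrel: The same lock barrel; origin at the centre of its foot.
- nest (a point): Point on the flat grey bed (100 x 270 mm, 12 mm thick) of the ratchet clamp: stand the barrel's foot centre here, within 4 mm. Its axes are the clamp's: +y is where the moving jaw closes to, towards the V-shaped sprung jaw; -x is the lever handle's side. Both jaws rise 30 mm above the bed: grip the barrel above that, fingers on its +x and -x sides. Jaws leave it 4 mm or more either way at the start.
- jaw: The moving jaw and its toothed rack, pitch 6 mm; slides along the clamp's +y only, a pawl stops its return. Its flat face lies 27 mm towards -y from this origin, 50 mm wide, 14 to 42 mm above the counter. It pushes the standing barrel into the V-jaw, whose spring then adds some 18 N of load per tooth. Right load: over 22 N after letting go; above 60 N at any instant crushes the barrel.
- handle (a point): Point on the axis of the round upright lever handle (plain grey grip 16 mm in diameter, from 43 to 98 mm above the counter), 72 mm above the counter. The grip spins freely on its pin. It swings level about lever_pivot at 120 mm radius.
- lever_pivot (a point): Point on the lever's axis, 72 mm above the counter. The pull along the handle's arc, at 0.34 to 0.36, is under 1 N while the jaw runs free (as it does at first), then grows some 4 N with every tooth; load is 4 to 5 times the pull. The V-jaw's backstop is set anew each run, so strokes cannot be counted. One tooth past 7 N may be too much.
- lever (a joint): Lever angle, rad: 0 at its rear stop (handle towards the clamp's -y), 0.40 at its front stop; at 0.20 it points along the clamp's -x. It stays where left. A swing from below 0.07 up to 0.36 (some 38 mm at the handle; click at 0.32) moves the jaw one 6 mm tooth; swinging back to 0.04 picks up the next and leaves the jaw. The stops feel rigid: do not read the pull against them.
- short_barrel: Bystander: a shorter, thinner barrel, 19 mm in diameter and 32 mm tall; it may stand in either of the two places where a barrel can be. Leave it.
- blank_a: Bystander: flat brass key blank, about 70 mm long, 3 mm thick.
- blank_b: Bystander: the other brass key blank.
- caliper: Bystander: steel caliper lying flat, 200 mm long.
- brush: Bystander: small orange cleaning brush, 150 mm long.
- padlock: Bystander: brass padlock standing upright, 45 mm wide, 70 mm tall.
- tray: Bystander: open grey parts tray, 90 by 120 mm, 25 mm tall.
Mind the look-alikes: they are no part of the job. Leave any pink or turquoise look-alike of the barrel alone.

How it is judged:
On the way, in this order (a step that is already met when the one before it is completed fails the run):
1. the barrel stands upright on the clamp's bed between the jaws, let go (x of barrel_mid in the frame of nest between -0.012 and 0.012 m and z of barrel_mid in the frame of nest between 0.026 and 0.034 m and angle between barrel_mid's own z axis and vertical below 0.1 rad and y of barrel_mid in the frame of nest between -0.016 and 0.016 m and contact force between the fingers and barrel below 0.1 N), for 0.2 s.
2. the jaw grips the barrel with more than 22 N (contact force between jaw and barrel above 22 N), for 0.2 s.
At the end, for the whole second after the job is handed in: The barrel stands upright (within 0.1 rad) and at rest on the clamp's bed, within 12 mm of the clamp's middle line, and the moving jaw presses on it with more than 22 N with the lever let go (x of barrel_mid in the frame of nest between -0.012 and 0.012 m and z of barrel_mid in the frame of nest between 0.026 and 0.034 m and angle between barrel_mid's own z axis and vertical below 0.1 rad and y of barrel_mid in the frame of nest between 0 and 0.06 m and contact force between jaw and barrel above 22 N and linear speed of barrel below 0.01 m/s); the robot touches nothing.
It fails at once if the barrel is crushed: the jaw presses on it with more than 60 N (contact force between jaw and barrel above 60 N).
It fails at once if the robot pushes on the moving jaw (more than 4 N) (contact force between any of the arm, the fingers and jaw above 4 N).
It fails at once if a bystander is moved more than 30 mm (distance of any of blank_a, blank_b, caliper, brush, padlock, tray, short_barrel from where it was at the start of the episode above 0.03 m).
It also fails if it takes over 72 s, if anything falls off the work surface, if the arm or the gripper's body presses on something with over 40 N, if the wrist force passes 120 N, or if a joint passes its speed limit or range.

## Robot

A 6-joint arm with a two-finger parallel gripper is mounted at the origin on the work surface. World frame = base frame: x ahead of the robot, y to its left, z up, the work surface at z = 0. Lengths are in m, angles in rad, forces in N, time in s.
With the tool pointing down it reaches from about 0.4 to 0.825 m from the base axis. Payload 7 kg.
Tool frame: the origin (TCP) lies midway between the tips of the shut fingers; the grasp point (between the pads) lies 19 mm behind it; y points along the fingers, z is the direction in which the jaws open and shut, and the axes are right-handed (so a half turn about y gives the same grasp; the last joint's range is limited). The gripper opens to 88 mm and grips with 3 to 60 N. Pads are 19 mm wide; open, the fingers measure 130 mm over their backs; the gripper's body (78 mm by 193 mm) begins 47 mm behind the grasp point.
Start: joints at [-1.028, 0.359, 0.012, 0, -1.224, -0.288], TCP at [0.17, -0.653, 0.227] pointing down, gripper open.
Joint ranges: [-3.07, 3.07], [-1.43, 2.12], [-1.02, 1.25], [-3.03, 1.67], [-3.05, -0], [-3.03, 3.03]. Speed limits (rad/s): [2.39, 2.39, 3.01, 3.14, 3.14, 3.14].

## Interface

Orientations are given as [roll, pitch, yaw] about the fixed x, y, z axes, in that order (R = Rz(yaw) Ry(pitch) Rx(roll)).
In Python, from station import arm gives the robot as it stands.
- The arm moves only by the tool move_arm, never from a script. Its argument "deltas" is a list of rows, each an object with "dp": the shift along the tool's x, y, z in mm, a list of three; "rotation": the turn, a rotation vector about the tool's x, y, z in degrees, a list of three. A call has 1 to 5 rows; each row shifts and turns the pose as measured when the row begins, along the tool's axes as they then stand; what a row does not reach is not made up. A row lasts 1/12 s, in which the tool goes at most 41.7 mm and 7.16 degrees, less where a joint would pass 70% of its speed; a pose out of reach is approached as far as the arm can. A call is refused whole if a number of a shift passes 41.7 or a number of a turn 7.16, either way. A call with a gripper value outside its range is refused whole. "jaw" is the closure in counts, from 0 (fully open) to 255 (shut), set as the call begins (left out, the last holds). The fingers move at their own pace and stop on an object; "squeeze" is the grip in N (left out, the last holds). Time passes only in rows, so rows that do not move let the fingers close. It gives the time, the measured TCP pose, the force and the opening at its end, in the units of the state.
- arm.get_state(): the state, without advancing time (a new reading comes with each control period).
- arm.grab_frame(name): name is "scene" or "side" or "wrist"; returns a dict with "pixels" (480x640x3 uint8, red, green, blue), "z_map" (480x640 float32, m along the optical axis (not along the pixel's ray), 0 where there is no reading), "fx", "fy", "cx", "cy" (pixels), "cam_to_world" (4x4, takes a point from camera to world coordinates); the wrist camera has in their place "mount" (4x4, takes a point from camera to tool coordinates, whose origin is the TCP and whose axes are the tool frame's). Camera axes: x right, y down, z forward; pixel columns grow to the right and rows downward; lengths in m; the calibration is good to about 2 mm. A picture is of the moment at which its call begins: read the wrist's pose just before it.
- arm.job_done(): hands the job in, once; it reports no verdict.
The state is a dict: "t": time; "q": joint angles; "qd": joint speeds; "joint_efforts": joint torques, N m; "eef_pos": TCP position; "ee_rot": TCP orientation; "force": force on the tool from outside, world axes, zero at the start; "moment": the same for the moment, N m; "width": finger opening in m.
Only numpy, scipy, OpenCV 4.12 (cv2) and the standard library are available. Lean on these libraries where they do the work, as an engineer would, in place of code of your own. Each camera call takes 0.05 s, during which the arm holds its last target.

## Working session

There is one attempt and no reset: what is moved stays moved. The work goes in short steps, Python scripts to look and compute and a tool call to move; the robot and the scene stay as the last step left them, time stands still between calls to the robot, and variables do not carry over. Pictures are saved under pics/ and viewed, and the job is handed in when it is done.

Besides the shell and the picture viewer there is one more tool, called as name(argument=value, ...), one argument or row to a line, values as JSON. move_arm: Moves the arm, as the interface text tells. Its arguments: {"type":"object","properties":{"deltas":{"type":"array","items":{"type":"object","properties":{"dp":{"type":"array","items":{"type":"number"}},"rotation":{"type":"array","items":{"type":"number"}}}}},"jaw":{"type":"number"},"squeeze":{"type":"number"}},"required":["deltas"]}

```bash
ls; mkdir -p pics; cat > h.py <<'E'
import numpy as np, cv2
from station import arm
from scipy.spatial.transform import Rotation as R
np.set_printoptions(precision=4,suppress=True)
def grab(n,fn):
    s=arm.get_state(); f=arm.grab_frame(n)
    cv2.imwrite('pics/'+fn+'.png',f['pixels'][:,:,::-1]); np.savez('pics/'+fn+'.npz',**f,pos=s['eef_pos'],rot=s['ee_rot'])
    return f,s
def load(fn):
    return dict(np.load('pics/'+fn+'.npz'))
def T(f):
    if 'cam_to_world' in f: return f['cam_to_world']
    M=np.eye(4);M[:3,:3]=R.from_euler('xyz',f['rot']).as_matrix();M[:3,3]=f['pos'];return M@f['mount']
def ray(f,u,v,z):
    M=T(f);d=M[:3,:3]@np.array([(u-f['cx'])/f['fx'],(v-f['cy'])/f['fy'],1]);o=M[:3,3]
    return o+d*(z-o[2])/d[2]
def cloud(f):
    M=T(f);v,u=np.mgrid[:480,:640];z=f['z_map']
    P=np.stack([(u-f['cx'])/f['fx']*z,(v-f['cy'])/f['fy']*z,z],-1)
    P=P@M[:3,:3].T+M[:3,3];P[z==0]=np.nan;return P
E
python3 - <<'E'
from h import *
for n in ['scene','side','wrist']:
    f,s=grab(n,n+'0')
    print(n,T(load(n+'0'))[:3,3])
print(s)
E
```

```text
pics
scene [ 1.0485 -0.6313  0.6283]
side [0.0194 0.9599 1.0607]
wrist [ 0.0998 -0.6712  0.3837]
{'t': 0.1, 'q': array([-1.0279,  0.3593,  0.0112, -0.0003, -1.2241, -0.2881]), 'qd': array([-0.001 , -0.0009,  0.0022,  0.0007,  0.0006, -0.0005]), 'joint_efforts': array([ -0.0007, -58.4166,  29.375 ,   7.0155,   0.0102,  -0.0001]), 'eef_pos': array([ 0.17  , -0.6528,  0.2257]), 'ee_rot': array([-1.5694,  0.0001,  0.2547]), 'force': array([ 0.1701, -0.1701, -0.5109]), 'moment': array([-0.0089,  0.0477, -0.0405]), 'width': 0.08777605057756259}
```

View pics/scene0.png

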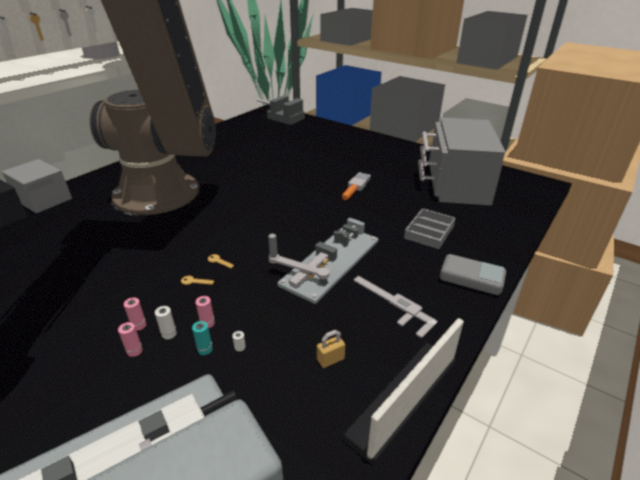

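View pics/side0.png

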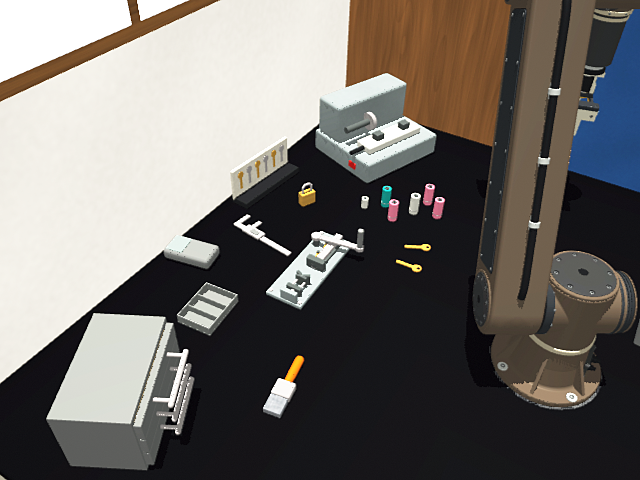

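View pics/wrist0.png

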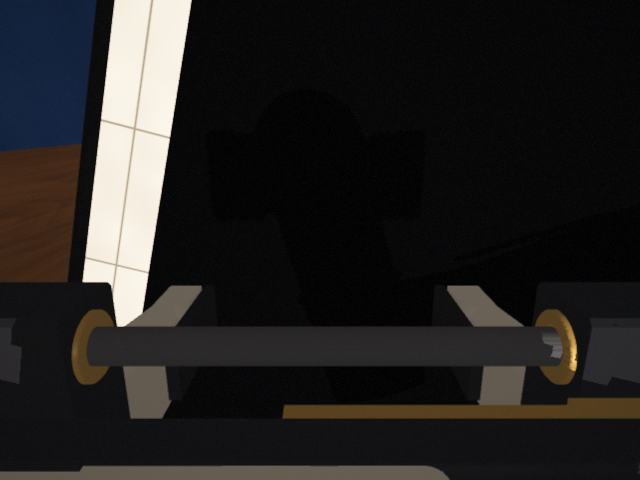

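The scene view shows the tall silver barrel at (166,322), the short one at (239,340), and three pink and one turquoise look-alikes around them. The clamp is at about (330,262) with its handle at (273,245). The side view shows the barrel at (415,203) and the handle at (360,240). Next I measure positions from the depth maps.

```bash
python3 - <<'E'
from h import *
for n,rois in [('scene0',dict(clamp=(262,215,385,305),barrels=(105,285,255,365))),('side0',dict(clamp=(255,215,375,315),barrels=(350,175,455,230)))]:
    f=load(n);P=cloud(f);
    for k,(a,b,c,d) in rois.items():
        im=f['pixels'][b:d,a:c,::-1]
        s=min(800/(c-a),600/(d-b)); s=int(s)
        cv2.imwrite(f'pics/{n}_{k}.png',cv2.resize(im,None,fx=s,fy=s,interpolation=cv2.INTER_CUBIC)); print(n,k,s)
    a,b,c,d=rois['barrels']
    h=P[:,:,2].copy(); h[np.isnan(h)]=0
    m=np.zeros((480,640),np.uint8); m[b:d,a:c]=(h[b:d,a:c]>0.012)&(h[b:d,a:c]<.09)
    nn,l,st,ce=cv2.connectedComponentsWithStats(m)
    for i in range(1,nn):
        if st[i,4]<15: continue
        q=P[l==i]; print(n,ce[i],st[i,4],'med col',np.median(f['pixels'][l==i],0),'zmax',np.percentile(q[:,2],97),'xy',np.median(q[:,:2],0), 'rng',np.percentile(q,3,axis=0),np.percentile(q,97,axis=0))
E
```

```text
scene0 clamp 6
scene0 barrels 5
scene0 [203.3542 323.6614] 765 med col [82. 95. 94.] zmax 0.062073296015534095 xy [ 0.5523 -0.3078] rng [ 0.507  -0.3276  0.0146] [ 0.5698 -0.2606  0.0621]
scene0 [131.8496 325.1241] 838 med col [136.  83.  95.] zmax 0.0618664247004561 xy [ 0.452  -0.3832] rng [ 0.4042 -0.4039  0.0141] [ 0.4699 -0.3399  0.0619]
scene0 [165.2381 320.3985] 399 med col [131. 128. 123.] zmax 0.06168871898941154 xy [ 0.4821 -0.3334] rng [ 0.4659 -0.3417  0.0135] [ 0.487  -0.3198  0.0617]
scene0 [238.6454 338.7943] 141 med col [131. 129. 123.] zmax 0.03379669172393309 xy [ 0.6091 -0.2771] rng [ 0.598  -0.2832  0.0135] [ 0.6142 -0.2668  0.0338]
side0 clamp 6
side0 barrels 7
side0 [367.2576 176.5152] 66 med col [108. 117. 115.] zmax 0.029803765376861753 xy [ 0.6492 -0.3798] rng [ 0.6344 -0.409   0.0127] [ 0.6764 -0.3716  0.0298]
side0 [428.3378 192.3041] 148 med col [209.5 110.5 133.5] zmax 0.06151644992879043 xy [ 0.4522 -0.3818] rng [ 0.4426 -0.3975  0.0139] [ 0.4662 -0.3727  0.0615]
side0 [389.2564 201.4872] 312 med col [147. 134. 132.] zmax 0.06249614834618047 xy [ 0.5198 -0.2748] rng [ 0.4975 -0.318   0.0145] [ 0.564  -0.2524  0.0625]
side0 [414.0823 201.4557] 158 med col [193. 193. 180.] zmax 0.06275274987641236 xy [ 0.4688 -0.3195] rng [ 0.4583 -0.3358  0.015 ] [ 0.4825 -0.3114  0.0628]
side0 [364.1754 200.2807] 57 med col [198. 197. 184.] zmax 0.03420437908519694 xy [ 0.5998 -0.2676] rng [ 0.5922 -0.2778  0.0128] [ 0.6102 -0.2605  0.0342]
side0 [437.9375 205.6125] 160 med col [211. 111. 134.] zmax 0.06241135289990748 xy [ 0.4041 -0.3389] rng [ 0.394  -0.3549  0.0155] [ 0.4184 -0.3313  0.0624]
```

View pics/scene0_clamp.png

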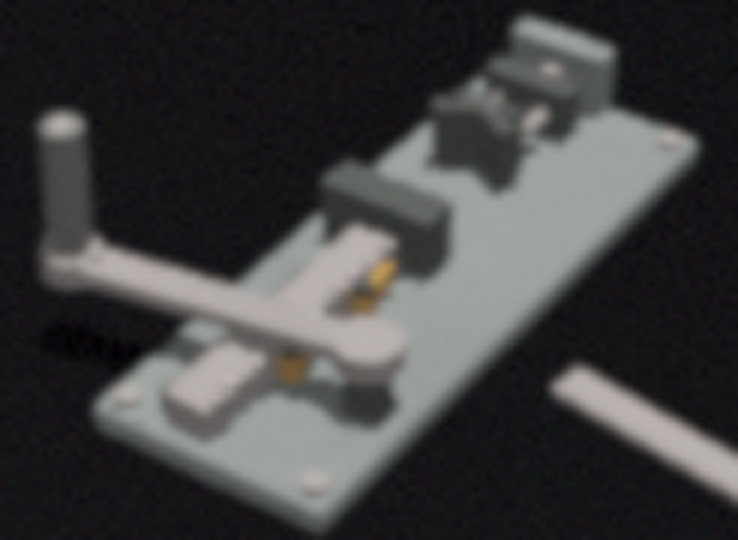

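View pics/side0_clamp.png

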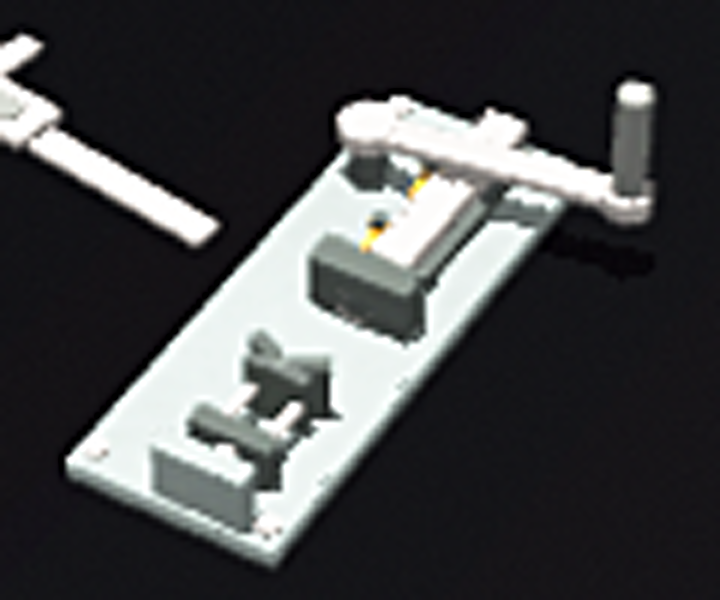

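View pics/scene0_barrels.png

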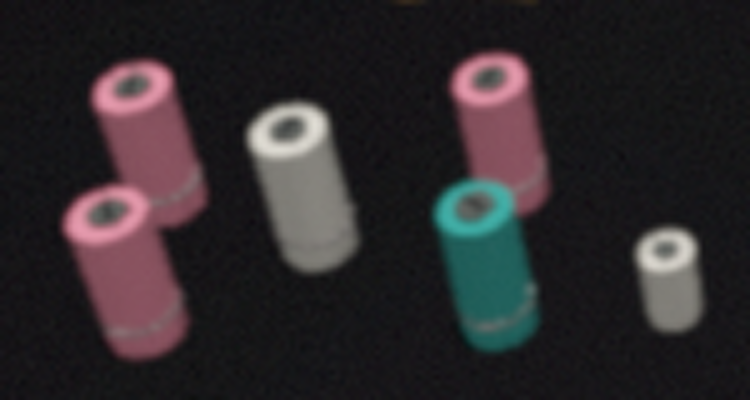

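```bash
python3 - <<'E'
from h import *
pts={}
for n,(a,b,c,d) in [('scene0',(262,215,385,305)),('side0',(255,215,375,315))]:
    f=load(n);P=cloud(f)[b:d,a:c].reshape(-1,3);P=P[~np.isnan(P[:,0])]
    z=P[:,2];hist=np.histogram(z,np.arange(-.01,.11,.004));print(hist[0])
    bed=P[(z>.008)&(z<.016)][:,:2]
    # main comp
    bed=bed[(np.abs(bed-np.median(bed,0))<.2).all(1)]
    r=cv2.minAreaRect((bed*1000).astype(np.float32));print(n,'bed',r,cv2.boxPoints(r)/1000)
    h=P[(z>.06)&(z<.098)];print('hi',h.mean(0),len(h), 'range',h.min(0),h.max(0))
    top=P[z>.092];print('handle top',top.mean(0),len(top))
    pts[n]=P
np.savez('pics/cl.npz',**pts)
E
```

```text
[   0  786 6020  333  367 1609  136  127  167  357  121  205  443  184
   10   12   12   12    8   13    9   11   10   15   10   13   26    7
    0]
scene0 bed ((596.5816650390625, 30.64550018310547), (101.5848388671875, 271.82989501953125), 1.6908564567565918) [[ 0.5418  0.165 ]
 [ 0.5498 -0.1067]
 [ 0.6514 -0.1037]
 [ 0.6433  0.168 ]]
hi [ 0.5153 -0.0736  0.0815] 122 range [ 0.5048 -0.0795  0.0602] [ 0.521  -0.0629  0.098 ]
handle top [ 0.5137 -0.0717  0.0962] 39
[ 128 2549 4857 1195  613  951  258  129  151  205  127  172  342  163
   11    5   12    4    9    5    8    7    7   10    5    6   19    5
    0]
side0 bed ((618.7896118164062, 46.81788635253906), (260.69964599609375, 283.7535400390625), 29.453323364257812) [[ 0.4355  0.1063]
 [ 0.575  -0.1408]
 [ 0.8021 -0.0126]
 [ 0.6625  0.2345]]
hi [ 0.5078 -0.065   0.0813] 79 range [ 0.5007 -0.0775  0.0607] [ 0.5165 -0.0573  0.0978]
handle top [ 0.5082 -0.0668  0.0963] 27
```

```bash
python3 - <<'E'
from h import *
d=np.load('pics/cl.npz');c=np.array([.5966,.0306]);a=np.radians(1.69);X=np.array([np.cos(a),np.sin(a)]);Y=np.array([-np.sin(a),np.cos(a)])
img=np.zeros((600,800,3),np.uint8)+30
for k,n in enumerate(['scene0','side0']):
    P=d[n];q=P[:,:2]-c;x=q@X*1000;y=q@Y*1000;z=P[:,2]
    for i in np.where((z>.006)&(z<.1))[0]:
        u=int(y[i]*2.6+400);v=int(150+300*k+x[i]*1.3*1.0)
        v=int(150+300*k+x[i]*2)
        if 0<=u<800 and 300*k<=v<300*k+300: 
            col=(120,120,120) if z[i]<.016 else ((0,255,0) if z[i]<.037 else ((0,255,255) if z[i]<.046 else ((0,0,255) if z[i]<.058 else (255,0,255))))
            img[v,u]=col
    for lo,hi in [(.037,.046)]:
        m=(z>lo)&(z<hi)&(np.abs(x)<28)
        print(n,np.histogram(y[m],np.arange(-130,140,5)))
        for s in [(-60,40),(40,140)]:
            pass
cv2.imwrite('pics/top.png',img)
E
```

```text
scene0 (array([ 0,  0,  0,  0,  0,  0, 12, 47, 38, 38, 20,  7,  0,  0,  0,  0,  0,
        0,  0,  0,  0,  0,  0, 12, 35, 25, 23,  8,  0,  0,  0,  0,  0,  0,
        0,  0,  1, 15, 20, 18, 12,  1,  0,  0,  0,  1,  4,  3,  0,  1, 27,
       19, 11]), array([-130, -125, -120, -115, -110, -105, -100,  -95,  -90,  -85,  -80,
        -75,  -70,  -65,  -60,  -55,  -50,  -45,  -40,  -35,  -30,  -25,
        -20,  -15,  -10,   -5,    0,    5,   10,   15,   20,   25,   30,
         35,   40,   45,   50,   55,   60,   65,   70,   75,   80,   85,
         90,   95,  100,  105,  110,  115,  120,  125,  130,  135]))
side0 (array([ 0,  0,  0,  0,  0,  0,  1,  9, 24, 30, 30, 13,  7,  1,  0,  0,  0,
        0,  0,  0,  0,  0,  0,  3, 10, 21, 16, 24,  8,  0,  0,  0,  0,  0,
        0,  0,  1,  3, 14, 16, 22,  6,  0,  0,  0,  0,  4,  9,  8,  0,  7,
       19, 17]), array([-130, -125, -120, -115, -110, -105, -100,  -95,  -90,  -85,  -80,
        -75,  -70,  -65,  -60,  -55,  -50,  -45,  -40,  -35,  -30,  -25,
        -20,  -15,  -10,   -5,    0,    5,   10,   15,   20,   25,   30,
         35,   40,   45,   50,   55,   60,   65,   70,   75,   80,   85,
         90,   95,  100,  105,  110,  115,  120,  125,  130,  135]))
```

View pics/top.png

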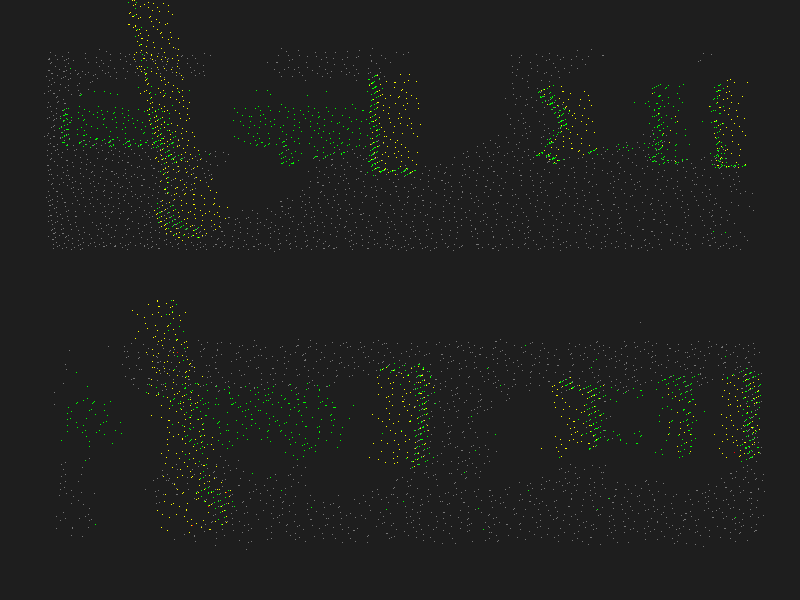

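Clamp: bed centre is about (0.597, 0.031), axis 1.7°, and the jaw-to-V gap is about 47 mm. The barrel is near (0.474, -0.328). Now I move over it.

move_arm(
  deltas=[
    {"dp": [35, 0, 22]},
    {"dp": [35, 0, 22]},
    {"dp": [35, 0, 22]},
    {"dp": [35, 0, 22]},
    {"dp": [35, 0, 22]},
  ],
  jaw=0,
)

```text
$.deltas[0]: bad value
```

move_arm(
  deltas=[
    {"dp": [30, 0, 17], "rotation": [0, -6, 0]},
    {"dp": [30, 0, 10], "rotation": [0, -6, 0]},
    {"dp": [0, 0, 0], "rotation": [0, -6, 0]},
    {"dp": [0, 0, 0], "rotation": [0, -6, 0]},
    {"dp": [0, 0, 0], "rotation": [0, -6, 0]},
  ],
)

```text
t: 0.57
eef_pos: [0.2203, -0.6064, 0.2232]
ee_rot: [-1.566, -0.002, 0.795]
force: [0.7, -0.2, -0.0]
width: 0.0875
```

```bash
python3 - <<'E'
from h import *
f,s=grab('wrist','w1');print(s['t'],s['eef_pos'],s['ee_rot'])
E
```

```text
0.5667 [ 0.2203 -0.6064  0.2232] [-1.5657 -0.0018  0.7951]
```

View pics/w1.png

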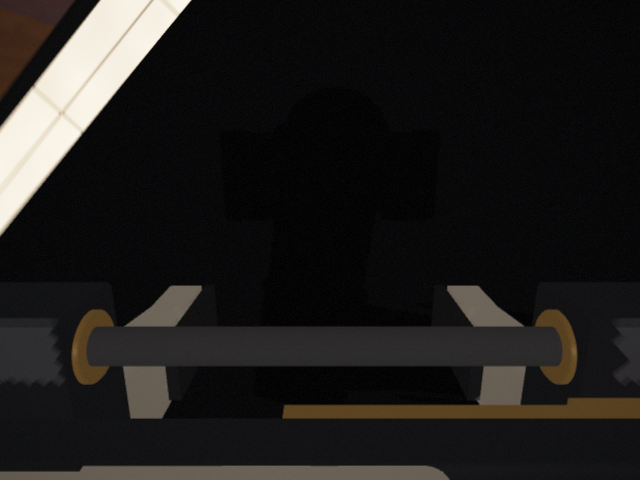

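move_arm(
  deltas=[
    {"dp": [40, 0, 1], "rotation": [0, 0, 0]},
    {"dp": [40, 0, 1], "rotation": [0, 0, 0]},
    {"dp": [40, 0, 1], "rotation": [0, 0, 0]},
    {"dp": [40, 0, 1], "rotation": [0, 0, 0]},
    {"dp": [40, 0, 1], "rotation": [0, 0, 0]},
  ],
)

```text
t: 1.03
eef_pos: [0.3546, -0.4596, 0.2207]
ee_rot: [-1.562, -0.001, 0.779]
force: [0.8, -1.0, -0.9]
width: 0.0878
```

move_arm(
  deltas=[
    {"dp": [40, 0, 1], "rotation": [0, 0, 0]},
    {"dp": [30, 0, 1], "rotation": [0, 0, 0]},
    {"dp": [0, 0, 0], "rotation": [0, 0, 0]},
  ],
)

```text
t: 1.28
eef_pos: [0.4082, -0.4024, 0.2207]
ee_rot: [-1.562, -0.002, 0.773]
force: [-0.4, -0.4, 0.9]
width: 0.0875
```

```bash
python3 - <<'E'
from h import *
f,s=grab('wrist','w2');print(s['t'],s['eef_pos'],s['ee_rot'])
E
```

```text
1.2833 [ 0.4082 -0.4024  0.2207] [-1.5619 -0.0016  0.7734]
```

View pics/w2.png

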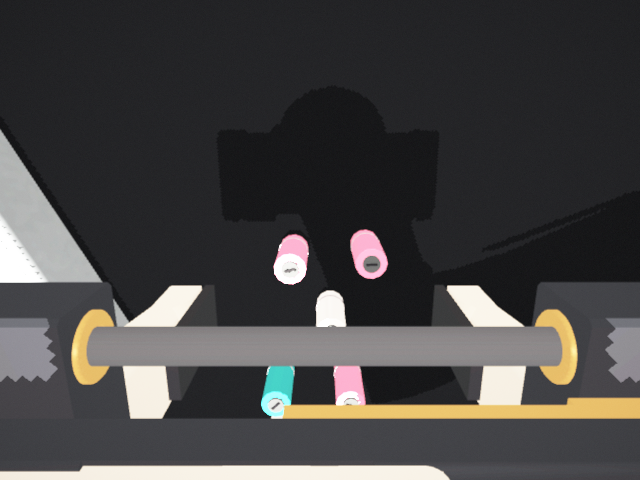

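The wrist view shows the silver barrel at about (331,315), half hidden by the bar, with pinks at (291,260) and (369,255) and teal at (278,390). I go on until it is above the bar.

move_arm(
  deltas=[
    {"dp": [40, 0, 3], "rotation": [0, 0, 0]},
    {"dp": [32, 0, 3], "rotation": [0, 0, 0]},
    {"dp": [10, 0, 0], "rotation": [0, 0, 0]},
  ],
)

```text
t: 1.58
eef_pos: [0.4598, -0.3436, 0.2205]
ee_rot: [-1.561, -0.0, 0.763]
force: [-0.2, -0.5, 1.0]
width: 0.0875
```

```bash
python3 - <<'E'
from h import *
f,s=grab('wrist','w3');print(s['t'],s['eef_pos'],s['ee_rot'])
f=load('w3');P=cloud(f);px=f['pixels'].astype(int)
print(f['mount'])
h=P[:,:,2];print(np.isfinite(h).mean())
m=((h>.055)&(h<.066)).astype(np.uint8);m[280:]=0
n,l,st,ce=cv2.connectedComponentsWithStats(m)
for i in range(1,n):
    if st[i,4]>30: print(ce[i],st[i],np.median(px[l==i],0),P[l==i].mean(0),ray(f,*ce[i],.061))
E
```

```text
1.5833 [ 0.4598 -0.3436  0.2205] [-1.5607 -0.0001  0.7625]
[[ 0.0009  0.9629  0.2699 -0.0726]
 [ 0.0007 -0.2699  0.9629 -0.1579]
 [ 1.     -0.0007 -0.0009 -0.0001]
 [ 0.      0.      0.      1.    ]]
0.9960611979166667
[ 42.2218 216.1859] [   0  145   93  135 1700] [180. 182. 181.] [ 0.6052 -0.4984  0.061 ] [ 0.605  -0.4991  0.061 ]
[364.6613 163.7977] [348 147  35  35 939] [254. 189. 217.] [ 0.4082 -0.3493  0.0603] [ 0.4082 -0.3495  0.061 ]
[278.1234 170.6813] [261 153  35  36 932] [254. 189. 217.] [ 0.4562 -0.3924  0.0603] [ 0.456  -0.3924  0.061 ]
[323.3224 241.4255] [308 226  32  32 825] [253. 251. 248.] [ 0.4727 -0.3303  0.0602] [ 0.4725 -0.3304  0.061 ]
```

View pics/w3.png

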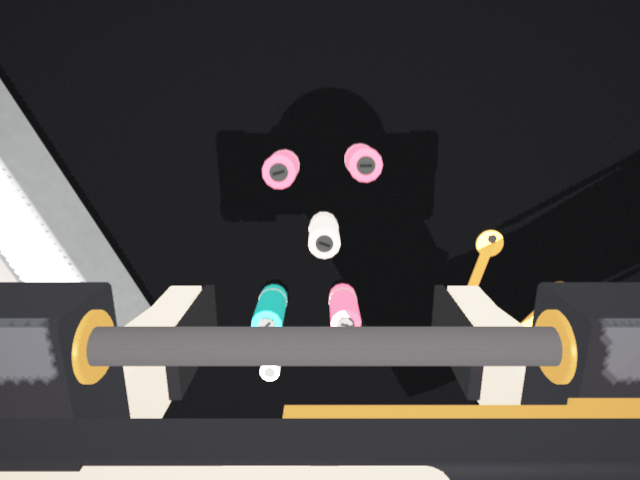

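Barrel top centre is at (323,241), giving (0.4726, -0.3304). Align, narrow the fingers, then descend.

move_arm(
  deltas=[
    {"dp": [18, 0, 1], "rotation": [-0.6, 0, 0]},
    {"dp": [2, 0, 0], "rotation": [0, -1, 0]},
    {"dp": [0, 30, 0], "rotation": [0, 0, 0]},
    {"dp": [0, 30, 0], "rotation": [0, 0, 0]},
    {"dp": [0, 0, 0], "rotation": [0, 0, 0]},
  ],
  jaw=100,
  squeeze=15,
)

```text
t: 2.05
eef_pos: [0.4737, -0.3323, 0.1602]
ee_rot: [-1.575, -0.001, 0.775]
force: [-0.0, 0.5, -0.3]
width: 0.0597
```

```bash
cat >> h.py <<'E'
def d(x,y,z=None,yaw=None):
    s=arm.get_state();Rm=R.from_euler('xyz',s['ee_rot']).as_matrix();p=s['eef_pos']
    w=np.array([x-p[0],y-p[1],(z if z is not None else p[2])-p[2]])
    print('t',round(s['t'],2),'pos',p,'rot',s['ee_rot'],'F',s['force'],'w',s['width'],'-> tool mm',Rm.T@w*1000)
    des=R.from_euler('xyz',[-np.pi/2,0,s['ee_rot'][2] if yaw is None else yaw]).as_matrix()
    print('rotvec deg',np.degrees(R.from_matrix(Rm.T@des).as_rotvec()))
E
python3 -c "
from h import *
d(.4726,-.3304,.033)"
```

```text
t 2.05 pos [ 0.4737 -0.3323  0.1602] rot [-1.5747 -0.0006  0.7751] F [-0.028   0.4565 -0.327 ] w 0.05966849158925316 -> tool mm [  0.4502 127.2208   2.5788]
rotvec deg [ 0.2225 -0.0001  0.0368]
```

move_arm(
  deltas=[
    {"dp": [0, 20, 2], "rotation": [0, 0, 0]},
    {"dp": [0, 30, 0], "rotation": [0, 0, 0]},
    {"dp": [0, 30, 0], "rotation": [0, 0, 0]},
    {"dp": [0, 25, 0], "rotation": [0, 0, 0]},
    {"dp": [0, 0, 0], "rotation": [0, 0, 0]},
  ],
)

```text
t: 2.47
eef_pos: [0.4718, -0.3378, 0.0576]
ee_rot: [-1.579, -0.0, 0.768]
force: [-1.7, -0.3, -0.1]
width: 0.0533
```

```bash
python3 -c "
from h import *
d(.4726,-.3304,.033)
f,s=grab('wrist','w4')"
```

```text
t 2.47 pos [ 0.4718 -0.3378  0.0576] rot [-1.5792 -0.0001  0.7683] F [-1.7461 -0.2594 -0.1405] w 0.053279467169169994 -> tool mm [ 5.6932 24.58    4.9766]
rotvec deg [ 0.4824 -0.      0.0073]
```

View pics/w4.png

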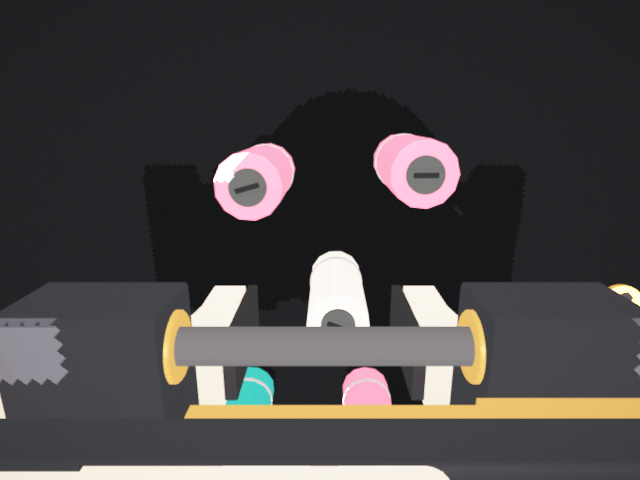

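The barrel sits right of centre at (338,300), which matches the 5 mm offset computed. Correct and go down.

move_arm(
  deltas=[
    {"dp": [6, 0, 5], "rotation": [0.5, 0, 0]},
    {"dp": [0, 12, 0], "rotation": [0, 0, 0]},
    {"dp": [0, 13, 0], "rotation": [0, 0, 0]},
    {"dp": [0, 0, 0], "rotation": [0, 0, 0]},
  ],
)

```text
t: 2.85
eef_pos: [0.4779, -0.3332, 0.0415]
ee_rot: [-1.581, -0.004, 0.768]
force: [-0.7, 0.9, 0.2]
width: 0.0533
```

```bash
python3 -c "
from h import *
d(.4726,-.3304,.033)"
```

```text
t 2.85 pos [ 0.4779 -0.3332  0.0415] rot [-1.5809 -0.0042  0.7678] F [-0.6977  0.8906  0.1697] w 0.05329370974752835 -> tool mm [-1.9308  8.4369  5.7496]
rotvec deg [ 0.5799 -0.0012  0.2386]
```

move_arm(
  deltas=[
    {"dp": [-1, 0, 6], "rotation": [0.6, 0, 0.2]},
    {"dp": [0, 0, 0], "rotation": [0, 0, 0]},
    {"dp": [0, 8, 1], "rotation": [0.2, 0, 0]},
    {"dp": [0, 0, 0], "rotation": [0, 0, 0]},
  ],
)

```text
t: 3.18
eef_pos: [0.4742, -0.3289, 0.0372]
ee_rot: [-1.571, -0.003, 0.769]
force: [-0.9, 0.9, 0.1]
width: 0.0532
```

```bash
python3 -c "
from h import *
d(.4726,-.3304,.033)"
```

```text
t 3.18 pos [ 0.4742 -0.3289  0.0372] rot [-1.5708 -0.0029  0.7687] F [-0.9069  0.9138  0.1261] w 0.053247259089887373 -> tool mm [-2.1963  4.1698  0.0896]
rotvec deg [-0.0014  0.      0.1643]
```

move_arm(
  deltas=[
    {"dp": [-2, 5, 0], "rotation": [0, 0, 0]},
    {"dp": [0, 0, 0], "rotation": [0, 0, 0]},
  ],
)

```text
t: 3.35
eef_pos: [0.4732, -0.3305, 0.0324]
ee_rot: [-1.572, -0.003, 0.769]
force: [-0.4, -0.0, -1.2]
width: 0.0529
```

move_arm(
  deltas=[
    {"dp": [0, 0, 0], "rotation": [0, 0, 0]},
    {"dp": [0, 0, 0], "rotation": [0, 0, 0]},
    {"dp": [0, 0, 0], "rotation": [0, 0, 0]},
    {"dp": [0, 0, 0], "rotation": [0, 0, 0]},
    {"dp": [0, 0, 0], "rotation": [0, 0, 0]},
  ],
  jaw=255,
  squeeze=20,
)

```text
t: 3.77
eef_pos: [0.473, -0.3307, 0.0322]
ee_rot: [-1.571, -0.003, 0.769]
force: [0.3, 0.8, -3.8]
width: 0.0254
```

```bash
python3 -c "
from h import *
d(.4726,-.3304,.033)"
```

```text
t 3.77 pos [ 0.473  -0.3307  0.0322] rot [-1.5713 -0.003   0.769 ] F [ 0.3264  0.7857 -3.8325] w 0.02541139934430094 -> tool mm [-0.0559 -0.8289  0.4523]
rotvec deg [ 0.0312 -0.      0.17  ]
```

move_arm(
  deltas=[
    {"dp": [0, -15, 0], "rotation": [0, 0, 0]},
    {"dp": [0, -40, 0], "rotation": [0, 0, 0]},
    {"dp": [0, -40, 0], "rotation": [0, 0, 0]},
    {"dp": [0, -40, 0], "rotation": [0, 0, 0]},
    {"dp": [0, -40, 0], "rotation": [0, 0, 0]},
  ],
)

```text
t: 4.18
eef_pos: [0.4655, -0.328, 0.2015]
ee_rot: [-1.549, 0.007, 0.766]
force: [2.1, -0.9, -1.6]
width: 0.0252
```

```bash
python3 -c "
from h import *
d(.595,.02,.2,1.6)"
```

```text
t 4.18 pos [ 0.4655 -0.328   0.2015] rot [-1.5486  0.0066  0.7664] F [ 2.1287 -0.8686 -1.5643] w 0.025170365797645075 -> tool mm [334.6583   2.8319 160.8991]
rotvec deg [ -1.3532 -47.7648   0.1762]
```

move_arm(
  deltas=[
    {"dp": [33, 0, 16], "rotation": [-1, 0, 0]},
    {"dp": [33, 0, 16], "rotation": [0, 0, 0]},
    {"dp": [33, 0, 16], "rotation": [0, 0, 0]},
    {"dp": [33, 0, 16], "rotation": [0, 0, 0]},
    {"dp": [33, 0, 16], "rotation": [0, 0, 0]},
  ],
)

```text
t: 4.6
eef_pos: [0.5328, -0.1583, 0.2134]
ee_rot: [-1.583, -0.002, 0.755]
force: [1.7, -0.2, -1.7]
width: 0.0255
```

move_arm(
  deltas=[
    {"dp": [33, 0, 16], "rotation": [0, 0, 0]},
    {"dp": [33, 0, 16], "rotation": [0, 0, 0]},
    {"dp": [0, 0, 0], "rotation": [0, -7, 0]},
    {"dp": [0, 0, 0], "rotation": [0, -7, 0]},
    {"dp": [0, 0, 0], "rotation": [0, -7, 0]},
  ],
)

```text
t: 5.02
eef_pos: [0.5607, -0.0778, 0.2121]
ee_rot: [-1.581, 0.001, 1.129]
force: [-0.1, -1.0, -2.1]
width: 0.0252
```

```bash
python3 -c "
from h import *
d(.595,.02,.2,1.6)"
```

```text
t 5.02 pos [ 0.5607 -0.0778  0.2121] rot [-1.5814  0.0007  1.1292] F [-0.0698 -0.9572 -2.0902] w 0.02515164126561418 -> tool mm [103.0825  11.959   10.9164]
rotvec deg [  0.5844 -26.9728  -0.1819]
```

move_arm(
  deltas=[
    {"dp": [0, 0, 0], "rotation": [0, -7, 0]},
    {"dp": [0, 0, 0], "rotation": [0, -7, 0]},
    {"dp": [0, 0, 0], "rotation": [0, -7, 0]},
    {"dp": [0, 0, 0], "rotation": [0, -6, 0]},
    {"dp": [0, 0, 0], "rotation": [0, 0, 0]},
  ],
)

```text
t: 5.43
eef_pos: [0.5589, -0.0758, 0.21]
ee_rot: [-1.576, 0.004, 1.619]
force: [-0.8, -0.3, -2.8]
width: 0.0252
```

```bash
python3 -c "
from h import *
d(.595,.065,.2,1.6)"
```

```text
t 5.43 pos [ 0.5589 -0.0758  0.21  ] rot [-1.5756  0.0044  1.6194] F [-0.7784 -0.3452 -2.8226] w 0.025209848896976014 -> tool mm [138.9505   9.607  -42.8217]
rotvec deg [ 0.2774  1.1112 -0.2517]
```

move_arm(
  deltas=[
    {"dp": [38, 0, -12], "rotation": [0, 0.6, 0]},
    {"dp": [38, 0, -12], "rotation": [0, 0.5, 0]},
    {"dp": [38, 0, -12], "rotation": [0, 0, 0]},
    {"dp": [30, 0, -8], "rotation": [0, 0, 0]},
    {"dp": [0, 0, 0], "rotation": [0, 0, 0]},
  ],
)

```text
t: 5.85
eef_pos: [0.5982, 0.0725, 0.2085]
ee_rot: [-1.574, 0.004, 1.573]
force: [1.3, -0.1, -1.1]
width: 0.0257
```

```bash
python3 -c "
from h import *
d(.595,.065,.2,1.6)
f,s=grab('wrist','w5')"
```

```text
t 5.85 pos [0.5982 0.0725 0.2085] rot [-1.5738  0.004   1.5732] F [ 1.2547 -0.0747 -1.0843] w 0.025740371342825256 -> tool mm [-7.4234  8.507   3.2508]
rotvec deg [ 0.1678 -1.5367 -0.232 ]
```

View pics/w5.png

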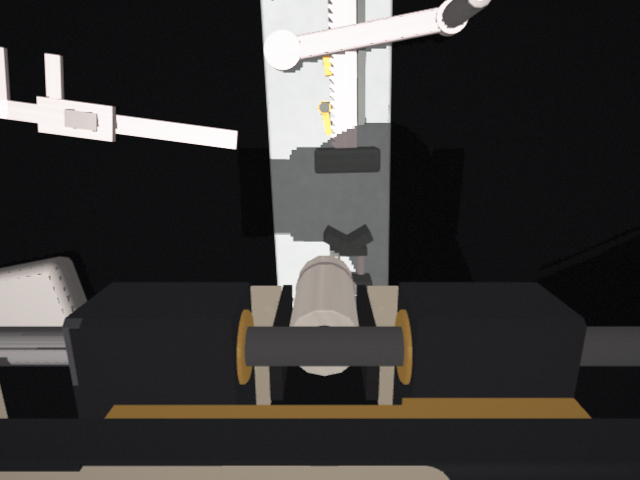

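The wrist view shows the whole clamp: pivot disc at (282,50), handle base at (452,18), jaw bar at (348,160) and V-jaw at (348,240). Now I measure these.

```bash
python3 - <<'E'
from h import *
f=load('w5');P=cloud(f)
px=f['pixels']
# bed edges
h=P[:,:,2]
L=[];Rr=[]
for v in list(range(10,40))+list(range(70,270,4)):
    m=np.where((h[v,255:400]>.008)&(h[v,255:400]<.06))[0]
    if len(m)==0: continue
    L.append(ray(f,255+m[0],v,.012)); 
    m2=np.where((h[v,255:400]>.008)&(h[v,255:400]<.016))[0]
    Rr.append(ray(f,255+m2[-1],v,.012))
for n,E in (('L',L),('R',Rr)):
    E=np.array(E);E=E[E[:,1]>-.08];p=np.polyfit(E[:,1],E[:,0],1);r=E[:,0]-np.polyval(p,E[:,1]);k=abs(r)<.002;p=np.polyfit(E[k,1],E[k,0],1)
    print(n,p,'deg',np.degrees(np.arctan(-p[0])),'x at y=.0655',np.polyval(p,.0655),k.sum(),len(k))
for name,lo,hi,(a,b,c,d) in [('jaw',.036,.047,(300,130,395,185)),('V',.036,.047,(305,215,390,262)),('pivot',.04,.07,(262,30,303,72)),('handle',.05,.11,(430,0,500,40))]:
    s=P[b:d,a:c].reshape(-1,3);s=s[(s[:,2]>lo)&(s[:,2]<hi)]
    print(name,len(s),'min',np.percentile(s,2,axis=0),'max',np.percentile(s,98,axis=0),'med',np.median(s,0))
g=px[205:275,295:400,::-1];cv2.imwrite('pics/w5v.png',cv2.convertScaleAbs(cv2.resize(g,None,fx=7,fy=7,interpolation=cv2.INTER_CUBIC),alpha=2,beta=30))
for uv in [(282,50)]: print('pivot ray',ray(f,*uv,.045),P[uv[1],uv[0]])
E
```

```text
L [-0.0282  0.6451] deg 1.6136820745997755 x at y=.0655 0.6433014775585831 78 78
R [-0.0415  0.5477] deg 2.3787553260039576 x at y=.0655 0.5449963797488088 6 78
jaw 1586 min [0.5583 0.0199 0.0394] max [0.6059 0.0371 0.0432] med [0.5824 0.0286 0.0416]
V 828 min [0.5633 0.0857 0.0369] max [0.5982 0.1038 0.0431] med [0.5799 0.0947 0.0416]
pivot 1257 min [ 0.6153 -0.06    0.041 ] max [ 0.6408 -0.0366  0.0445] med [ 0.6283 -0.0487  0.0428]
handle 803 min [ 0.5066 -0.0726  0.0512] max [ 0.5192 -0.0622  0.0986] med [ 0.5156 -0.0648  0.0796]
pivot ray [ 0.6286 -0.0482  0.045 ] [ 0.6288 -0.0485  0.0432]
```

View pics/w5v.png

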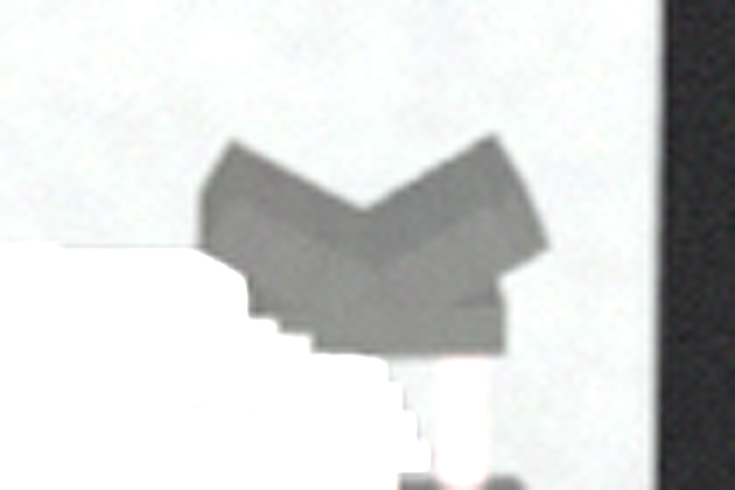

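The jaw and V are centred about 14 mm off the bed centre line, on the handle side. The nest is near (0.581, 0.065). I refine the V vertex.

```bash
python3 - <<'E'
from h import *
f=load('w5')
for uv,z in [((349,243.3),.042),((346.7,234.7),.014),((295+240/7,205+205/7),.042),((295+485/7,205+205/7),.042),((316,172),.042),((380,172),.042)]: print(uv,ray(f,*uv,z))
d(.581,.065,.2,1.6)
E
```

```text
(349, 243.3) [0.5791 0.0932 0.042 ]
(346.7, 234.7) [0.5796 0.0936 0.014 ]
(329.2857142857143, 234.28571428571428) [0.5948 0.0859 0.042 ]
(364.2857142857143, 234.28571428571428) [0.5672 0.0858 0.042 ]
(316, 172) [0.6051 0.037  0.042 ]
(380, 172) [0.5565 0.0369 0.042 ]
t 5.9 pos [0.5974 0.0709 0.2083] rot [-1.5728  0.0045  1.5732] F [ 0.6474 -0.0713 -1.9102] w 0.02531076312329947 -> tool mm [-5.8332  8.3341 16.4663]
rotvec deg [ 0.113  -1.5366 -0.2597]
```

move_arm(
  deltas=[
    {"dp": [-6, 0, 17], "rotation": [0, -1.5, -0.2]},
    {"dp": [0, 30, 0], "rotation": [0, 0, 0]},
    {"dp": [0, 30, 0], "rotation": [0, 0, 0]},
    {"dp": [0, 30, 0], "rotation": [0, 0, 0]},
    {"dp": [0, 0, 0], "rotation": [0, 0, 0]},
  ],
)

```text
t: 6.32
eef_pos: [0.5798, 0.0639, 0.1171]
ee_rot: [-1.576, -0.0, 1.587]
force: [-1.3, -0.3, -2.0]
width: 0.0255
```

```bash
python3 -c "
from h import *
d(.580,.0645,.0448,1.6)"
```

```text
t 6.32 pos [0.5798 0.0639 0.1171] rot [-1.5757 -0.0004  1.5866] F [-1.2635 -0.2847 -1.9728] w 0.025463674288792402 -> tool mm [ 0.5474 72.3098  0.188 ]
rotvec deg [ 0.2812 -0.768   0.022 ]
```

move_arm(
  deltas=[
    {"dp": [0, 20, 0], "rotation": [0.3, -0.7, 0]},
    {"dp": [0, 20, 0], "rotation": [0, 0, 0]},
    {"dp": [0, 14, 0], "rotation": [0, 0, 0]},
    {"dp": [0, 0, 0], "rotation": [0, 0, 0]},
  ],
)

```text
t: 6.65
eef_pos: [0.5807, 0.0613, 0.0652]
ee_rot: [-1.571, 0.001, 1.59]
force: [-0.9, -0.6, -1.8]
width: 0.0254
```

```bash
python3 -c "
from h import *
d(.580,.0645,.0448,1.6)"
```

```text
t 6.65 pos [0.5807 0.0613 0.0652] rot [-1.5711  0.0009  1.5897] F [-0.8915 -0.6332 -1.7619] w 0.025402875479563262 -> tool mm [ 3.1829 20.3958  0.6854]
rotvec deg [ 0.0173 -0.5905 -0.0521]
```

move_arm(
  deltas=[
    {"dp": [4, 0, 0], "rotation": [0, -0.6, 0]},
    {"dp": [0, 10, 0], "rotation": [0, 0, 0]},
    {"dp": [0, 6, 0], "rotation": [0, 0, 0]},
    {"dp": [0, 0, 0], "rotation": [0, 0, 0]},
  ],
)

```text
t: 6.98
eef_pos: [0.5834, 0.0655, 0.0532]
ee_rot: [-1.576, -0.0, 1.598]
force: [0.5, -0.1, -1.8]
width: 0.0253
```

```bash
python3 -c "
from h import *
d(.580,.0645,.0448,1.6)"
```

```text
t 6.98 pos [0.5834 0.0655 0.0532] rot [-1.5764 -0.0002  1.5978] F [ 0.4898 -0.066  -1.8411] w 0.025310011190892073 -> tool mm [-0.9173  8.357   3.5048]
rotvec deg [ 0.3208 -0.1243  0.0103]
```

move_arm(
  deltas=[
    {"dp": [-1, 0, 3.5], "rotation": [0.3, 0, 0]},
    {"dp": [0, 4, 0], "rotation": [0, 0, 0]},
    {"dp": [0, 0, 0], "rotation": [0, 0, 0]},
  ],
)

```text
t: 7.23
eef_pos: [0.5804, 0.0647, 0.0502]
ee_rot: [-1.572, -0.001, 1.598]
force: [-0.5, -0.7, -1.9]
width: 0.0253
```

```bash
python3 -c "
from h import *
d(.580,.0645,.0448,1.6)"
```

```text
t 7.23 pos [0.5804 0.0647 0.0502] rot [-1.5725 -0.0008  1.5979] F [-0.4919 -0.6655 -1.9392] w 0.025330727343148646 -> tool mm [-0.16    5.4214  0.3728]
rotvec deg [ 0.0967 -0.1228  0.0429]
```

move_arm(
  deltas=[
    {"dp": [0, 4, 0.4], "rotation": [0, 0, 0]},
    {"dp": [0, 0, 0], "rotation": [0, 0, 0]},
  ],
)

```text
t: 7.4
eef_pos: [0.5801, 0.0647, 0.0463]
ee_rot: [-1.573, -0.001, 1.598]
force: [0.4, -0.5, -1.5]
width: 0.0254
```

move_arm(
  deltas=[
    {"dp": [0, 2, 0], "rotation": [0, 0, 0]},
    {"dp": [0, 0, 0], "rotation": [0, 0, 0]},
  ],
)

```text
t: 7.57
eef_pos: [0.5804, 0.0648, 0.0444]
ee_rot: [-1.574, -0.001, 1.598]
force: [-0.1, -0.5, -2.5]
width: 0.0253
```

```bash
python3 -c "
from h import *
d(.580,.0645,.0448,1.6)"
```

```text
t 7.57 pos [0.5804 0.0648 0.0444] rot [-1.5738 -0.0011  1.598 ] F [-0.1061 -0.476  -2.4921] w 0.025291483944762008 -> tool mm [-0.2729 -0.4278  0.4193]
rotvec deg [ 0.1726 -0.1151  0.0629]
```

move_arm(
  deltas=[
    {"dp": [0, 0.7, 0], "rotation": [0, 0, 0]},
    {"dp": [0, 0, 0], "rotation": [0, 0, 0]},
  ],
)

```text
t: 7.73
eef_pos: [0.5808, 0.0648, 0.0442]
ee_rot: [-1.574, -0.001, 1.598]
force: [-0.2, -0.1, -1.6]
width: 0.0254
```

move_arm(
  deltas=[
    {"dp": [0, 0.7, 0], "rotation": [0, 0, 0]},
    {"dp": [0, 0, 0], "rotation": [0, 0, 0]},
  ],
)

```text
t: 7.9
eef_pos: [0.581, 0.0648, 0.0442]
ee_rot: [-1.575, -0.001, 1.599]
force: [-0.0, -0.4, -2.5]
width: 0.0255
```

It rests at TCP z 0.0442, the expected bed height. Release.

move_arm(
  deltas=[
    {"dp": [0, 0, 0], "rotation": [0, 0, 0]},
    {"dp": [0, 0, 0], "rotation": [0, 0, 0]},
    {"dp": [0, 0, 0], "rotation": [0, 0, 0]},
    {"dp": [0, 0, 0], "rotation": [0, 0, 0]},
    {"dp": [0, 0, 0], "rotation": [0, 0, 0]},
  ],
  jaw=120,
)

```text
t: 8.32
eef_pos: [0.5817, 0.0651, 0.0444]
ee_rot: [-1.576, -0.001, 1.599]
force: [1.1, -1.3, 0.3]
width: 0.0458
```

move_arm(
  deltas=[
    {"dp": [0, -10, 0], "rotation": [0, 0, 0]},
    {"dp": [0, -20, 0], "rotation": [0, 0, 0]},
    {"dp": [0, -40, 0], "rotation": [0, 0, 0]},
    {"dp": [0, -40, 0], "rotation": [0, 0, 0]},
    {"dp": [0, -40, 0], "rotation": [0, 0, 0]},
  ],
)

```text
t: 8.73
eef_pos: [0.5752, 0.0627, 0.1919]
ee_rot: [-1.558, 0.005, 1.597]
force: [1.5, 0.6, -0.8]
width: 0.046
```

```bash
python3 - <<'E'
from h import *
d(.580,.0645,.0448,1.6)
f,s=grab('wrist','w6');f,s=grab('scene','s6')
cv2.imwrite('pics/s6c.png',cv2.resize(f['pixels'][205:310,250:390,::-1],None,fx=5,fy=5,interpolation=cv2.INTER_CUBIC))
E
```

```text
t 8.73 pos [0.5752 0.0627 0.1919] rot [-1.5576  0.0051  1.5974] F [ 1.477   0.5501 -0.7638] w 0.04596511308012961 -> tool mm [  2.4323 146.9923  -6.7728]
rotvec deg [-0.7538 -0.1485 -0.2913]
```

View pics/w6.png

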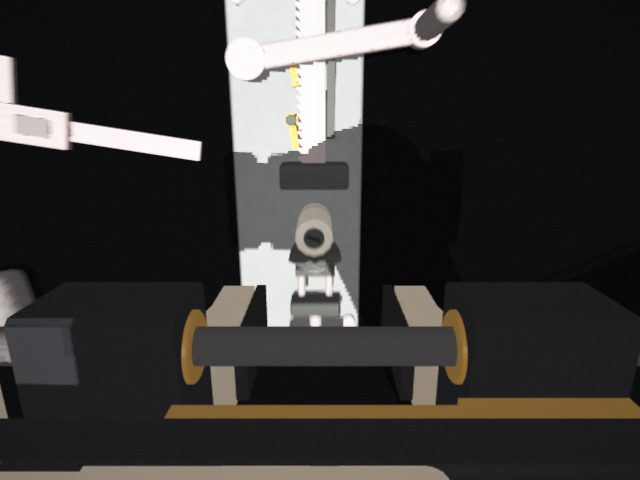

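View pics/s6c.png

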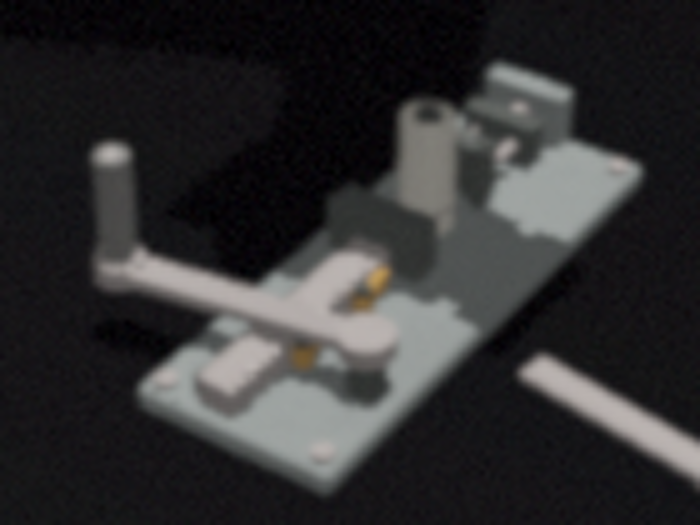

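The wrist view shows the barrel upright at (314,235), between the jaw at (314,176) and the V at (315,258). The scene crop agrees. Now I turn for the handle, with the fingers along clamp y.

move_arm(
  deltas=[
    {"dp": [0, -25, 0], "rotation": [0, 7, 0]},
    {"dp": [0, -25, 0], "rotation": [0, 7, 0]},
    {"dp": [0, 0, 0], "rotation": [0, 7, 0]},
    {"dp": [0, 0, 0], "rotation": [0, 7, 0]},
    {"dp": [0, 0, 0], "rotation": [0, 7, 0]},
  ],
)

```text
t: 9.25
eef_pos: [0.5803, 0.0639, 0.2593]
ee_rot: [-1.578, -0.007, 0.975]
force: [0.6, -0.6, 0.1]
width: 0.0463
```

move_arm(
  deltas=[
    {"dp": [0, 0, 0], "rotation": [0, 7, 0]},
    {"dp": [0, 0, 0], "rotation": [0, 7, 0]},
    {"dp": [0, 0, 0], "rotation": [0, 7, 0]},
    {"dp": [0, 0, 0], "rotation": [0, 7, 0]},
    {"dp": [0, 0, 0], "rotation": [0, 7, 0]},
  ],
)

```text
t: 9.67
eef_pos: [0.58, 0.0635, 0.2648]
ee_rot: [-1.572, -0.015, 0.35]
force: [-0.1, -1.8, 0.7]
width: 0.0465
```

```bash
python3 - <<'E'
from h import *
d(.50,-.07,.24,.03)
E
```

```text
t 9.67 pos [0.58   0.0635 0.2648] rot [-1.5721 -0.015   0.3496] F [-0.1207 -1.798   0.6777] w 0.0464822069181208 -> tool mm [-121.2379   23.1027  -98.0042]
rotvec deg [-0.0625 18.3105  0.8661]
```

move_arm(
  deltas=[
    {"dp": [-32, 0, -26], "rotation": [0, 0, 0.8]},
    {"dp": [-32, 0, -26], "rotation": [0, 0, 0]},
    {"dp": [-32, 0, -26], "rotation": [0, 0, 0]},
    {"dp": [-22, 10, -18], "rotation": [0, 0, 0]},
    {"dp": [0, 0, 0], "rotation": [0, 7, 0]},
  ],
)

```text
t: 10.08
eef_pos: [0.498, -0.0695, 0.2568]
ee_rot: [-1.573, -0.003, 0.224]
force: [-0.5, 1.1, -0.6]
width: 0.0464
```

move_arm(
  deltas=[
    {"dp": [0, 0, 0], "rotation": [0, 7, 0]},
    {"dp": [0, 0, 0], "rotation": [0, 4.5, 0]},
    {"dp": [0, 0, 0], "rotation": [0, 0, 0]},
  ],
)

```text
t: 10.33
eef_pos: [0.4958, -0.0723, 0.2597]
ee_rot: [-1.571, -0.007, 0.004]
force: [0.3, 0.3, 0.1]
width: 0.0465
```

```bash
python3 - <<'E'
from h import *
d(.50,-.07,.24,.03)
f,s=grab('wrist','w7')
E
```

```text
t 10.33 pos [ 0.4958 -0.0723  0.2597] rot [-1.5713 -0.0068  0.0044] F [0.2582 0.2997 0.0534] w 0.04652733737332367 -> tool mm [ 4.0419 19.7629  2.2799]
rotvec deg [ 0.0338 -1.4681  0.391 ]
```

View pics/w7.png

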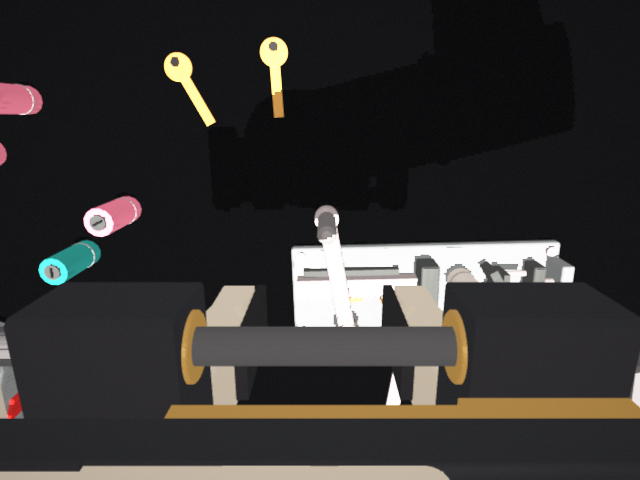

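```bash
python3 - <<'E'
from h import *
f=load('w7');P=cloud(f)
s=P[195:250,305:350].reshape(-1,3);v,u=np.mgrid[195:250,305:350];k=(s[:,2]>.05)&(s[:,2]<.105)
for lo,hi in [(.05,.065),(.065,.08),(.08,.095),(.096,.103)]:
    m=(s[:,2]>lo)&(s[:,2]<hi);print(lo,m.sum(),s[m].mean(0),'y rng',np.percentile(s[m],[3,97],axis=0)[:,:2])
m=((P[:,:,2]>.096)&(P[:,:,2]<.103)).astype(np.uint8);m[:,:300]=0;m[260:]=0
mm=cv2.moments(m,True);c=(mm['m10']/mm['m00'],mm['m01']/mm['m00']);print(c,ray(f,*c,.098))
cv2.imwrite('pics/w7c.png',cv2.convertScaleAbs(cv2.resize(f['pixels'][190:260,290:370,::-1],None,fx=8,fy=8,interpolation=cv2.INTER_CUBIC),alpha=1.5,beta=20))
E
```

```text
0.05 59 [ 0.5048 -0.071   0.0578] y rng [[ 0.5033 -0.0778]
 [ 0.5082 -0.0639]]
0.065 80 [ 0.5051 -0.0709  0.0727] y rng [[ 0.5033 -0.0781]
 [ 0.5089 -0.0634]]
0.08 80 [ 0.5049 -0.071   0.0877] y rng [[ 0.5032 -0.0781]
 [ 0.5085 -0.064 ]]
0.096 292 [ 0.5107 -0.0709  0.0977] y rng [[ 0.5043 -0.0772]
 [ 0.5174 -0.0644]]
(326.02054794520546, 234.81849315068493) [ 0.5106 -0.0709  0.098 ]
```

View pics/w7c.png

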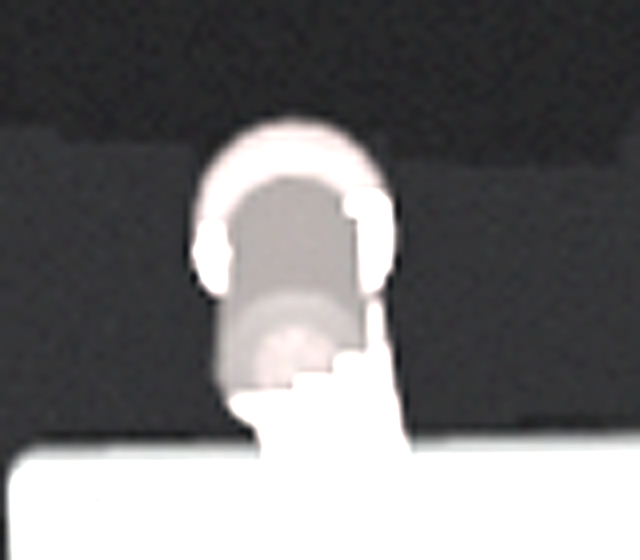

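Handle axis is at (0.5107, -0.071), 119.7 mm from the measured pivot, so lever angle is about 0.04. Stroke in y: -0.071 (θ=0.04) to -0.034 (θ=0.35). Approaching.

move_arm(
  deltas=[
    {"dp": [15, 0, 1], "rotation": [0, -1.5, 0.4]},
    {"dp": [0, 35, 0], "rotation": [0, 0, 0]},
    {"dp": [0, 35, 0], "rotation": [0, 0, 0]},
    {"dp": [0, 20, 0], "rotation": [0, 0, 0]},
    {"dp": [0, 0, 0], "rotation": [0, 0, 0]},
  ],
)

```text
t: 10.8
eef_pos: [0.5146, -0.0702, 0.172]
ee_rot: [-1.571, -0.01, 0.055]
force: [0.2, -0.2, -0.1]
width: 0.0464
```

```bash
python3 - <<'E'
from h import *
d(.5107,-.071,.054,.03)
E
```

```text
t 10.8 pos [ 0.5146 -0.0702  0.172 ] rot [-1.5705 -0.0097  0.0554] F [ 0.2283 -0.245  -0.1464] w 0.04640443271907421 -> tool mm [ -5.0656 117.9721  -0.65  ]
rotvec deg [-0.0222  1.4555  0.5583]
```

move_arm(
  deltas=[
    {"dp": [-4, 0, 0], "rotation": [0, 1, 0.5]},
    {"dp": [0, 30, 0], "rotation": [0, 0, 0]},
    {"dp": [0, 20, 0], "rotation": [0, 0, 0]},
    {"dp": [0, 0, 0], "rotation": [0, 0, 0]},
  ],
)

```text
t: 11.13
eef_pos: [0.5133, -0.0697, 0.1261]
ee_rot: [-1.571, -0.005, 0.044]
force: [-1.3, -0.0, 0.0]
width: 0.0462
```

```bash
python3 - <<'E'
from h import *
d(.5107,-.071,.054,.03)
E
```

```text
t 11.13 pos [ 0.5133 -0.0697  0.1261] rot [-1.5711 -0.0052  0.0437] F [-1.3166 -0.0316  0.0437] w 0.04616321057413153 -> tool mm [-3.0373 72.1243 -1.1524]
rotvec deg [0.0162 0.7868 0.3003]
```

move_arm(
  deltas=[
    {"dp": [-3, 25, -1], "rotation": [0, 0.5, 0.3]},
    {"dp": [0, 25, 0], "rotation": [0, 0, 0]},
    {"dp": [0, 13, 0], "rotation": [0, 0, 0]},
    {"dp": [0, 0, 0], "rotation": [0, 0, 0]},
  ],
)

```text
t: 11.47
eef_pos: [0.5163, -0.0699, 0.0702]
ee_rot: [-1.571, -0.01, 0.039]
force: [-0.0, -0.3, 0.0]
width: 0.0463
```

```bash
python3 - <<'E'
from h import *
d(.5107,-.071,.054,.03)
E
```

```text
t 11.47 pos [ 0.5163 -0.0699  0.0702] rot [-1.5712 -0.0098  0.0393] F [-0.0099 -0.3447  0.0495] w 0.046334050961512996 -> tool mm [-5.8405 16.1821 -0.8715]
rotvec deg [0.019  0.5332 0.5622]
```

move_arm(
  deltas=[
    {"dp": [-6, 0, -1], "rotation": [0, 0.5, 0.5]},
    {"dp": [0, 15, 0], "rotation": [0, 0, 0]},
    {"dp": [0, 0, 0], "rotation": [0, 0, 0]},
  ],
)

```text
t: 11.72
eef_pos: [0.5133, -0.0707, 0.0609]
ee_rot: [-1.571, -0.006, 0.032]
force: [-1.3, -0.2, 0.3]
width: 0.0466
```

```bash
python3 - <<'E'
from h import *
d(.5107,-.071,.054,.03)
E
```

```text
t 11.72 pos [ 0.5133 -0.0707  0.0609] rot [-1.571  -0.0057  0.0316] F [-1.3097 -0.1654  0.2802] w 0.04656662194162968 -> tool mm [-2.6375  6.863  -0.2663]
rotvec deg [0.0133 0.0906 0.3281]
```

move_arm(
  deltas=[
    {"dp": [-2.5, 0, 0], "rotation": [0, 0, 0.3]},
    {"dp": [0, 6, 0], "rotation": [0, 0, 0]},
    {"dp": [0, 0, 0], "rotation": [0, 0, 0]},
  ],
)

```text
t: 11.97
eef_pos: [0.513, -0.0704, 0.0596]
ee_rot: [-1.571, -0.006, 0.032]
force: [0.3, -0.3, 0.1]
width: 0.046
```

move_arm(
  deltas=[
    {"dp": [0, 0, 0], "rotation": [0, 0, 0]},
    {"dp": [0, 0, 0], "rotation": [0, 0, 0]},
    {"dp": [0, 0, 0], "rotation": [0, 0, 0]},
    {"dp": [0, 0, 0], "rotation": [0, 0, 0]},
    {"dp": [0, 0, 0], "rotation": [0, 0, 0]},
  ],
  jaw=255,
  squeeze=25,
)

```text
t: 12.38
eef_pos: [0.5141, -0.0703, 0.0618]
ee_rot: [-1.57, -0.008, 0.033]
force: [-0.5, -0.3, -0.3]
width: 0.0188
```

```bash
python3 - <<'E'
from h import *
d(.5107,-.071,.054,.03)
E
```

```text
t 12.38 pos [ 0.5141 -0.0703  0.0618] rot [-1.5703 -0.0082  0.0326] F [-0.501  -0.2622 -0.2517] w 0.018759870982566224 -> tool mm [-3.4366  7.809  -0.6267]
rotvec deg [-0.0274  0.1517  0.4717]
```

move_arm(
  deltas=[
    {"dp": [-3, 4, 0], "rotation": [0, 0, 0.5]},
    {"dp": [-1, 2, 0], "rotation": [0, 0, 0]},
    {"dp": [0, 0, 0], "rotation": [0, 0, 0]},
  ],
)

```text
t: 12.63
eef_pos: [0.5138, -0.0709, 0.0605]
ee_rot: [-1.572, -0.006, 0.036]
force: [1.0, 0.2, -10.8]
width: 0.0154
```

```bash
python3 - <<'E'
from h import *
d(.5107,-.071,.054,.03)
for i in range(4):
    arm.grab_frame('scene'); print(arm.get_state()['force'],arm.get_state()['eef_pos'])
E
```

```text
t 12.63 pos [ 0.5138 -0.0709  0.0605] rot [-1.5722 -0.006   0.036 ] F [  0.9516   0.1698 -10.7561] w 0.015372483331952515 -> tool mm [-3.0942  6.4741  0.0097]
rotvec deg [0.0804 0.3444 0.3412]
[-1.7973 -0.5675  5.698 ] [ 0.5138 -0.0708  0.0602]
[-2.9281  0.0876  7.0827] [ 0.5138 -0.0708  0.0602]
[-2.4508  0.7135  7.8392] [ 0.5138 -0.0708  0.0602]
[-2.4775 -0.781   7.4016] [ 0.5138 -0.0708  0.0602]
```

move_arm(
  deltas=[
    {"dp": [0, 0, 9], "rotation": [0, 0, 0]},
    {"dp": [0, 0, 9], "rotation": [0, 0, 0]},
    {"dp": [0, 0, 9], "rotation": [0, 0, 0]},
    {"dp": [0, 0, 5], "rotation": [0, 0, 0]},
    {"dp": [0, 0, 0], "rotation": [0, 0, 0]},
  ],
)

```text
t: 13.25
eef_pos: [0.5121, -0.0386, 0.0603]
ee_rot: [-1.574, -0.004, 0.035]
force: [-1.3, 0.1, 3.6]
width: 0.0155
```

```bash
cat >> h.py <<'E'
def pull(n=8):
    F=[];
    for i in range(n):
        arm.grab_frame('scene');s=arm.get_state();F.append(s['force'])
    F=np.array(F);p=s['eef_pos'];a=np.arcsin((-.0485-p[1])/.12);th=.2288-a
    tan=np.array([np.sin(a)*-1,np.cos(a),0]) 
    print('t',round(s['t'],2),'pos',p,'rot',s['ee_rot'],'w',s['width'],'theta',th,'F mean',F.mean(0),'std',F.std(0),'pull',-(F@tan).mean())
E
python3 - <<'E'
from h import *
pull(4)
E
```

```text
t 13.45 pos [ 0.5119 -0.0395  0.0603] rot [-1.5736 -0.0037  0.0346] w 0.015398138152701078 theta 0.30427910964144267 F mean [-0.1041  0.5283  3.0253] std [0.256  0.2659 0.3855] pull -0.5189656151242957
```

move_arm(
  deltas=[
    {"dp": [0, 0, 4], "rotation": [0, 0, 0]},
    {"dp": [0, 0, 2.5], "rotation": [0, 0, 0]},
  ],
)

```text
t: 13.62
eef_pos: [0.5125, -0.0333, 0.0603]
ee_rot: [-1.574, -0.005, 0.034]
force: [1.3, -2.1, 0.9]
width: 0.0158
```

```bash
python3 - <<'E'
from h import *
pull(4)
E
```

```text
t 13.82 pos [ 0.5125 -0.0332  0.0603] rot [-1.5735 -0.005   0.0343] w 0.015371200397200925 theta 0.356247613872246 F mean [ 2.7541 -1.1     0.3771] std [0.1966 0.3303 0.315 ] pull 0.7409980457412095
```

move_arm(
  deltas=[
    {"dp": [-1, 0, -10], "rotation": [0, 0, 0]},
    {"dp": [0, 0, -10], "rotation": [0, 0, 0]},
    {"dp": [0, 0, -10], "rotation": [0, 0, 0]},
    {"dp": [0, 0, -6], "rotation": [0, 0, 0]},
    {"dp": [0, 0, -1], "rotation": [0, 0, 0]},
  ],
)

```text
t: 14.23
eef_pos: [0.5141, -0.0726, 0.0603]
ee_rot: [-1.572, -0.008, 0.035]
force: [1.7, 2.0, -0.0]
width: 0.0156
```

```bash
python3 - <<'E'
from h import *
pull(3)
f,s=grab('wrist','w8');f,s=grab('scene','s8')
cv2.imwrite('pics/s8c.png',cv2.resize(f['pixels'][205:310,250:390,::-1],None,fx=5,fy=5,interpolation=cv2.INTER_CUBIC))
E
```

```text
t 14.38 pos [ 0.5139 -0.0719  0.0604] rot [-1.5723 -0.0072  0.0355] w 0.015462048878830105 theta 0.03217518660368596 F mean [ 3.8273  0.6427 -1.3613] std [0.6064 0.1937 0.512 ] pull 0.1174071397244914
```

View pics/s8c.png

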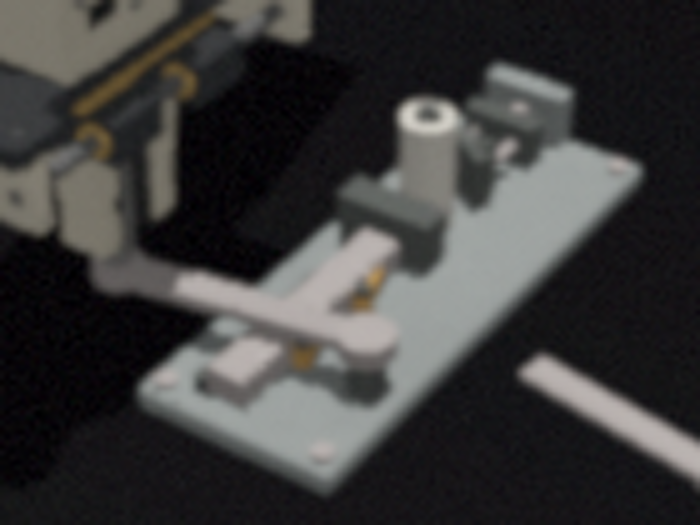

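View pics/w8.png

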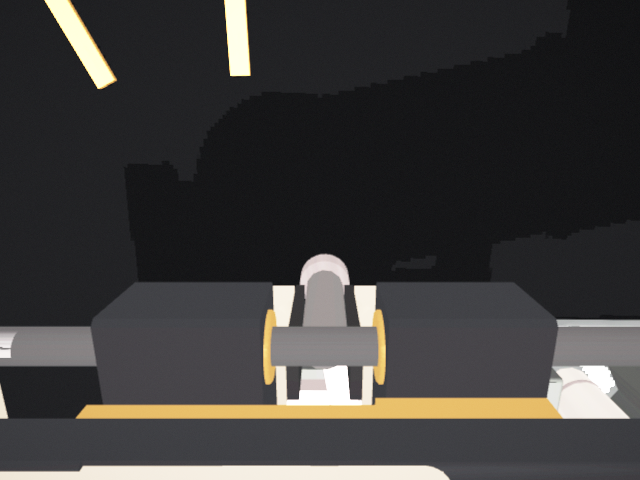

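The scene crop shows the jaw advanced one tooth with the barrel upright, and the wrist view shows the handle between the pads at (325,300). Stroke 2.

move_arm(
  deltas=[
    {"dp": [-1, 0, 10], "rotation": [0, 0, 0]},
    {"dp": [0, 0, 10], "rotation": [0, 0, 0]},
    {"dp": [0, 0, 9], "rotation": [0, 0, 0]},
    {"dp": [0, 0, 6], "rotation": [0, 0, 0]},
    {"dp": [0, 0, 3], "rotation": [0, 0, 0]},
  ],
)

```text
t: 14.9
eef_pos: [0.5129, -0.0304, 0.0604]
ee_rot: [-1.573, -0.01, 0.037]
force: [7.8, -3.4, -5.5]
width: 0.0161
```

```bash
python3 - <<'E'
from h import *
pull(4)
E
```

```text
t 15.1 pos [ 0.5128 -0.0306  0.0604] rot [-1.5731 -0.01    0.037 ] w 0.015229360292194058 theta 0.3786346200016556 F mean [ 7.0674 -1.4811 -5.5482] std [0.618  0.4082 0.2228] pull 0.4095028941019098
```

move_arm(
  deltas=[
    {"dp": [0.5, 0, -10], "rotation": [0, 0, 0]},
    {"dp": [0, 0, -10], "rotation": [0, 0, 0]},
    {"dp": [0, 0, -10], "rotation": [0, 0, 0]},
    {"dp": [0, 0, -6], "rotation": [0, 0, 0]},
    {"dp": [0, 0, -2], "rotation": [0, 0, 0]},
  ],
)

```text
t: 15.52
eef_pos: [0.5129, -0.0663, 0.0604]
ee_rot: [-1.573, -0.007, 0.043]
force: [2.8, 1.2, -0.6]
width: 0.0153
```

```bash
python3 - <<'E'
from h import *
pull(2)
E
```

```text
t 15.62 pos [ 0.5128 -0.0662  0.0604] rot [-1.573  -0.0065  0.0423] w 0.015446604540279109 theta 0.0807964034671036 F mean [ 4.3781  1.0629 -2.2876] std [0.3453 0.1633 0.0756] pull -0.4057087656638725
```

move_arm(
  deltas=[
    {"dp": [0, 0, -3.5], "rotation": [0, 0, 0]},
    {"dp": [0, 0, -1], "rotation": [0, 0, 0]},
  ],
)

```text
t: 15.78
eef_pos: [0.5136, -0.0704, 0.0604]
ee_rot: [-1.573, -0.007, 0.042]
force: [3.4, 2.2, -1.6]
width: 0.0152
```

```bash
python3 - <<'E'
from h import *
pull(2)
E
```

```text
t 15.88 pos [ 0.5136 -0.0703  0.0603] rot [-1.5727 -0.0073  0.0422] w 0.0154749274821117 theta 0.04585739044446474 F mean [ 4.1398  1.164  -2.785 ] std [0.259  0.2474 0.278 ] pull -0.39146616018226027
```

move_arm(
  deltas=[
    {"dp": [0, 0, -1.3], "rotation": [0, 0, 0]},
  ],
)

```text
t: 15.97
eef_pos: [0.5137, -0.0714, 0.0604]
ee_rot: [-1.572, -0.008, 0.042]
force: [4.7, 3.1, -2.7]
width: 0.0156
```

move_arm(
  deltas=[
    {"dp": [0, 0, 10], "rotation": [0, 0, 0]},
    {"dp": [0, 0, 10], "rotation": [0, 0, 0]},
    {"dp": [0, 0, 9], "rotation": [0, 0, 0]},
    {"dp": [0, 0, 4], "rotation": [0, 0, 0]},
    {"dp": [0, 0, 2], "rotation": [0, 0, 0]},
  ],
)

```text
t: 16.38
eef_pos: [0.5124, -0.0342, 0.0604]
ee_rot: [-1.574, -0.008, 0.042]
force: [5.7, -2.0, -3.9]
width: 0.0155
```

```bash
python3 - <<'E'
from h import *
pull(3)
E
```

```text
t 16.53 pos [ 0.5124 -0.0343  0.0604] rot [-1.5738 -0.0081  0.042 ] w 0.015723603361863948 theta 0.3477979687621541 F mean [ 5.2879 -0.1028 -4.0033] std [0.0973 0.7134 0.5926] pull -0.5257278943070968
```

move_arm(
  deltas=[
    {"dp": [0, 0, -10], "rotation": [0, 0, 0]},
    {"dp": [0, 0, -10], "rotation": [0, 0, 0]},
    {"dp": [0, 0, -10], "rotation": [0, 0, 0]},
    {"dp": [0, 0, -6], "rotation": [0, 0, 0]},
    {"dp": [0, 0, -2], "rotation": [0, 0, 0]},
  ],
)

```text
t: 16.95
eef_pos: [0.5139, -0.0717, 0.0604]
ee_rot: [-1.573, -0.008, 0.046]
force: [2.9, 2.1, -1.7]
width: 0.0154
```

```bash
python3 - <<'E'
from h import *
pull(1)
f,s=grab('scene','s9')
cv2.imwrite('pics/s9c.png',cv2.resize(f['pixels'][205:310,250:390,::-1],None,fx=5,fy=5,interpolation=cv2.INTER_CUBIC))
E
```

```text
t 17.0 pos [ 0.5138 -0.0718  0.0604] rot [-1.573  -0.0082  0.0453] w 0.015356395865836644 theta 0.03337751262106253 F mean [ 3.6372  0.7132 -3.2367] std [0. 0. 0.] pull 0.006636644119641721
```

View pics/s9c.png

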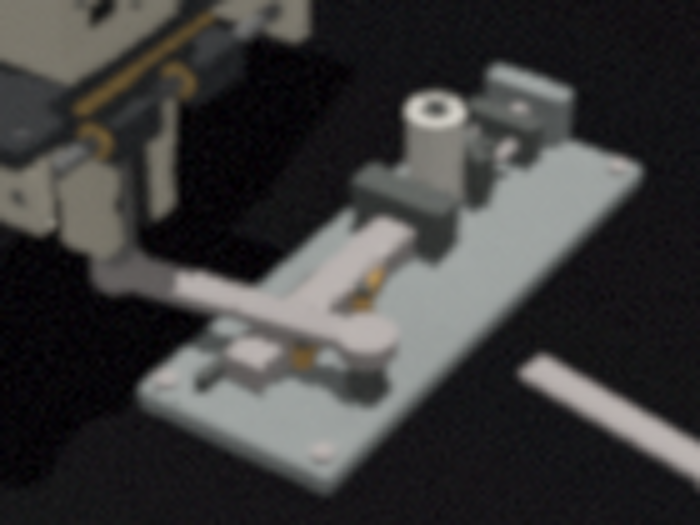

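The jaw is now at the barrel and pushing it towards the V, and the barrel is upright. Stroke 4.

move_arm(
  deltas=[
    {"dp": [0, 0, 10], "rotation": [0, 0, 0]},
    {"dp": [0, 0, 10], "rotation": [0, 0, 0]},
    {"dp": [0, 0, 9], "rotation": [0, 0, 0]},
    {"dp": [0, 0, 4], "rotation": [0, 0, 0]},
    {"dp": [0, 0, 2.5], "rotation": [0, 0, 0]},
  ],
)

```text
t: 17.47
eef_pos: [0.5124, -0.0341, 0.0604]
ee_rot: [-1.574, -0.009, 0.043]
force: [5.4, -1.9, -3.9]
width: 0.0155
```

```bash
python3 - <<'E'
from h import *
pull(3)
E
```

```text
t 17.62 pos [ 0.5124 -0.0342  0.0604] rot [-1.5742 -0.0087  0.0435] w 0.015479616702201205 theta 0.3485551311166408 F mean [ 5.0314 -0.6515 -3.7169] std [0.3526 0.5455 0.4384] pull 0.045738206699197516
```

move_arm(
  deltas=[
    {"dp": [0, 0, -10], "rotation": [0, 0, 0]},
    {"dp": [0, 0, -10], "rotation": [0, 0, 0]},
    {"dp": [0, 0, -10], "rotation": [0, 0, 0]},
    {"dp": [0, 0, -6], "rotation": [0, 0, 0]},
    {"dp": [0, 0, -2], "rotation": [0, 0, 0]},
  ],
)

```text
t: 18.03
eef_pos: [0.5139, -0.0715, 0.0604]
ee_rot: [-1.573, -0.009, 0.047]
force: [2.3, 4.6, -1.3]
width: 0.0154
```

move_arm(
  deltas=[
    {"dp": [0, 0, 10], "rotation": [0, 0, 0]},
    {"dp": [0, 0, 10], "rotation": [0, 0, 0]},
    {"dp": [0, 0, 9], "rotation": [0, 0, 0]},
    {"dp": [0, 0, 4], "rotation": [0, 0, 0]},
    {"dp": [0, 0, 2.5], "rotation": [0, 0, 0]},
  ],
)

```text
t: 18.45
eef_pos: [0.5121, -0.0367, 0.0604]
ee_rot: [-1.575, -0.008, 0.043]
force: [4.9, -4.5, -3.0]
width: 0.0153
```

```bash
python3 - <<'E'
from h import *
pull(4)
f,s=grab('scene','s10')
cv2.imwrite('pics/s10c.png',cv2.resize(f['pixels'][205:310,250:390,::-1],None,fx=5,fy=5,interpolation=cv2.INTER_CUBIC))
E
```

```text
t 18.65 pos [ 0.5121 -0.0369  0.0604] rot [-1.5752 -0.0083  0.0435] w 0.015218737684845704 theta 0.32578233824541186 F mean [ 4.7339 -3.5621 -2.4348] std [0.3121 0.355  0.3233] pull 3.087004737504817
```

View pics/s10c.png

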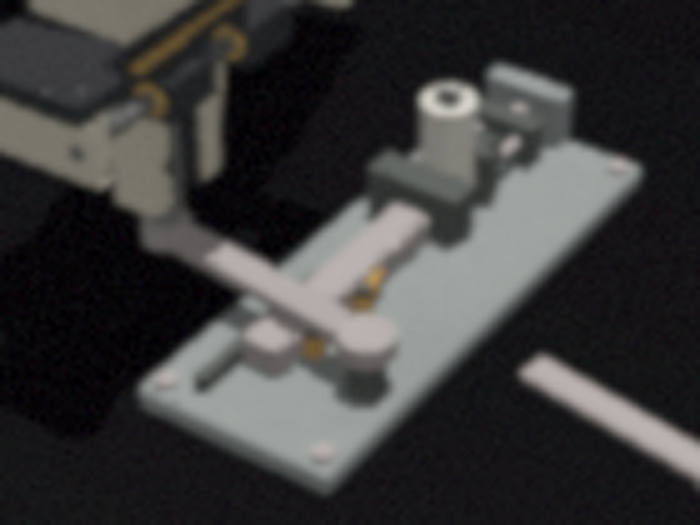

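Contact with the V: the pull is 3.1 N at θ≈0.326 and rising. I finish the stroke to about 0.35.

move_arm(
  deltas=[
    {"dp": [0, 0, 2], "rotation": [0, 0, 0]},
    {"dp": [0, 0, 2], "rotation": [0, 0, 0]},
  ],
)

```text
t: 18.87
eef_pos: [0.5126, -0.0324, 0.0604]
ee_rot: [-1.576, -0.009, 0.045]
force: [5.2, -5.5, -2.9]
width: 0.0155
```

```bash
python3 - <<'E'
from h import *
pull(4)
E
```

```text
t 19.07 pos [ 0.5126 -0.0323  0.0603] rot [-1.5762 -0.0092  0.0451] w 0.01582378860777398 theta 0.36440118021249296 F mean [ 4.4004 -4.7129 -2.425 ] std [0.4397 0.3099 0.7101] pull 4.074769592584664
```

Pull is about 4.1–4.7 N at the top, short of 7. One more stroke, slower at the end.

move_arm(
  deltas=[
    {"dp": [0, 0, -10], "rotation": [0, 0, 0]},
    {"dp": [0, 0, -10], "rotation": [0, 0, 0]},
    {"dp": [0, 0, -10], "rotation": [0, 0, 0]},
    {"dp": [0, 0, -6], "rotation": [0, 0, 0]},
    {"dp": [0, 0, -2], "rotation": [0, 0, 0]},
  ],
)

```text
t: 19.48
eef_pos: [0.5136, -0.0701, 0.0603]
ee_rot: [-1.575, -0.008, 0.049]
force: [2.7, 1.6, -1.1]
width: 0.0154
```

```bash
python3 - <<'E'
from h import *
pull(2)
E
```

```text
t 19.58 pos [ 0.5135 -0.0698  0.0604] rot [-1.5753 -0.0079  0.0484] w 0.015299878556498616 theta 0.04997797385235708 F mean [ 2.914   0.3893 -2.6449] std [0.4014 0.5493 0.0595] pull 0.13521029448790348
```

move_arm(
  deltas=[
    {"dp": [0, 0, -2], "rotation": [0, 0, 0]},
  ],
)

```text
t: 19.67
eef_pos: [0.5139, -0.0717, 0.0603]
ee_rot: [-1.575, -0.008, 0.048]
force: [2.0, 2.8, -1.5]
width: 0.016
```

move_arm(
  deltas=[
    {"dp": [0, 0, 9], "rotation": [0, 0, 0]},
    {"dp": [0, 0, 9], "rotation": [0, 0, 0]},
    {"dp": [0, 0, 7], "rotation": [0, 0, 0]},
    {"dp": [0, 0, 5], "rotation": [0, 0, 0]},
    {"dp": [0, 0, 3], "rotation": [0, 0, 0]},
  ],
)

```text
t: 20.08
eef_pos: [0.5119, -0.0389, 0.0604]
ee_rot: [-1.579, -0.007, 0.048]
force: [6.0, -7.9, -4.7]
width: 0.0152
```

```bash
python3 - <<'E'
from h import *
pull(3)
E
```

```text
t 20.23 pos [ 0.5119 -0.0389  0.0604] rot [-1.5793 -0.0071  0.0483] w 0.015398186794041075 theta 0.3088090242280676 F mean [ 5.5677 -6.7836 -4.049 ] std [0.0967 0.2152 0.5426] pull 6.316873180777726
```

move_arm(
  deltas=[
    {"dp": [0, 0, 2.5], "rotation": [0, 0, 0]},
    {"dp": [0, 0, 2], "rotation": [0, 0, 0]},
    {"dp": [0, 0, 1.2], "rotation": [0, 0, 0]},
  ],
)

```text
t: 20.48
eef_pos: [0.5125, -0.0333, 0.0603]
ee_rot: [-1.583, -0.008, 0.051]
force: [5.1, -8.7, -2.8]
width: 0.0153
```

```bash
python3 - <<'E'
from h import *
pull(4)
E
```

```text
t 20.68 pos [ 0.5125 -0.0333  0.0604] rot [-1.5828 -0.008   0.0508] w 0.015384639007146001 theta 0.3556476484055118 F mean [ 6.2038 -8.3999 -3.4682] std [0.2132 0.1886 0.4644] pull 7.547625108126958
```

The pull is 7.5 N at θ≈0.356, so I stop here. Ease back slightly, open and lift off.

move_arm(
  deltas=[
    {"dp": [0, 0, -2], "rotation": [0, 0, 0]},
    {"dp": [0, 0, -1], "rotation": [0, 0, 0]},
  ],
)

```text
t: 20.85
eef_pos: [0.5122, -0.0363, 0.0603]
ee_rot: [-1.585, -0.007, 0.052]
force: [3.1, -5.8, -0.2]
width: 0.0154
```

move_arm(
  deltas=[
    {"dp": [0, 0, 0], "rotation": [0, 0, 0]},
    {"dp": [0, 0, 0], "rotation": [0, 0, 0]},
    {"dp": [0, 0, 0], "rotation": [0, 0, 0]},
    {"dp": [0, 0, 0], "rotation": [0, 0, 0]},
    {"dp": [0, 0, 0], "rotation": [0, 0, 0]},
  ],
  jaw=120,
)

```text
t: 21.27
eef_pos: [0.5091, -0.0351, 0.0596]
ee_rot: [-1.587, -0.002, 0.054]
force: [0.0, 0.9, -0.2]
width: 0.0432
```

move_arm(
  deltas=[
    {"dp": [0, -10, 0], "rotation": [0, 0, 0]},
    {"dp": [0, -20, 0], "rotation": [0, 0, 0]},
    {"dp": [0, -30, 0], "rotation": [0, 0, 0]},
    {"dp": [0, -30, 0], "rotation": [0, 0, 0]},
    {"dp": [0, -30, 0], "rotation": [0, 0, 0]},
  ],
)

```text
t: 21.68
eef_pos: [0.5033, -0.0329, 0.1793]
ee_rot: [-1.589, 0.014, 0.053]
force: [0.6, 0.6, -0.8]
width: 0.0465
```

move_arm(
  deltas=[
    {"dp": [-20, -20, 0], "rotation": [0, 0, 0]},
    {"dp": [-20, 0, 0], "rotation": [0, 0, 0]},
    {"dp": [-20, 0, 0], "rotation": [0, 0, 0]},
    {"dp": [0, 0, 0], "rotation": [0, 0, 0]},
    {"dp": [0, 0, 0], "rotation": [0, 0, 0]},
  ],
)

```text
t: 22.1
eef_pos: [0.4453, -0.0343, 0.2129]
ee_rot: [-1.585, -0.002, 0.055]
force: [-0.2, 0.5, -0.4]
width: 0.0458
```

```bash
python3 - <<'E'
from h import *
print(arm.get_state()['eef_pos'],arm.get_state()['force'])
f,s=grab('wrist','w11');f,s=grab('scene','s11')
a=cv2.resize(f['pixels'][205:310,250:390,::-1],None,fx=4,fy=4,interpolation=cv2.INTER_CUBIC)
f,s=grab('side','d11')
cv2.imwrite('pics/s11c.png',a);cv2.imwrite('pics/d11c.png',cv2.resize(f['pixels'][210:320,250:400,::-1],None,fx=5,fy=5,interpolation=cv2.INTER_CUBIC))
# barrel top & axis
for n,(a,b,c,dd) in [('s11',(320,210,365,250)),('d11',(280,225,345,290))]:
    f=load(n);P=cloud(f)[b:dd,a:c].reshape(-1,3);m=P[:,2]>.0665;print(n,m.sum(),P[m].mean(0));
    for lo in (.046,.053,.06):
        k=(P[:,2]>lo)&(P[:,2]<lo+.007);print(P[k].mean(0),k.sum())
E
```

```text
[ 0.4453 -0.0343  0.2129] [-0.2439  0.4669 -0.3806]
s11 67 [0.5829 0.0853 0.0711]
[0.5864 0.0801 0.0496] 26
[0.5879 0.0805 0.0565] 26
[0.5875 0.0804 0.0636] 32
d11 72 [0.5781 0.0908 0.071 ]
[0.5773 0.0876 0.0487] 24
[0.5736 0.0965 0.056 ] 20
[0.5748 0.0966 0.0631] 27
```

View pics/s11c.png

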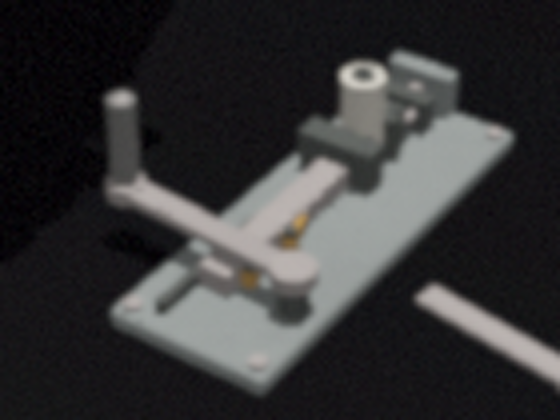

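View pics/d11c.png

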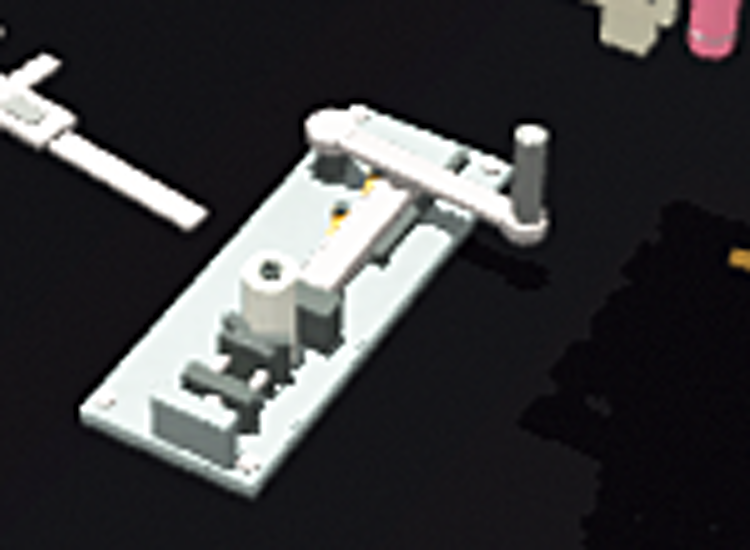

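Both views show the barrel upright, pressed between jaw and V. Its top is at z≈0.072 and (0.580, 0.088), and the gripper is clear. I hand in.

```bash
python3 -c "
from station import arm
print(arm.job_done())"
```

```text
the job is handed in; nothing more can be done
None
```

I stood the tall silver barrel on the clamp bed between the jaws and let go. I then pumped the lever six strokes until the pull reached about 7.5 N at lever angle 0.356. After that I eased back a few millimetres, let go of the handle, moved clear and handed the job in at about 22 s of the 72 s.

- **Pull per stroke:** it stayed under 1 N for four strokes, rose to 4.1 N on the fifth and 7.5 N on the sixth. By the stated 4 to 5 times ratio that is a load of roughly 30–38 N. I could not measure the load directly.
- **Final views:** in the last scene and side pictures the barrel is upright and held between the jaw and the V-jaw. Its top is on the clamp's jaw line, at the height expected on the bed.
- **Bystanders:** I saw no contact with any of them, but I did not re-measure their positions at the end.
- **Disagreements:** the two fixed cameras differ by about 5 mm, so I used the wrist camera for positions. On the second stroke the lever went to 0.379, just short of its 0.40 stop, while the jaw was still running free. While I held the handle there was a sideways force of up to about 8 N on the tool, mostly along the lever. I removed that from the pull reading by taking only the part along the arc.

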